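# Close off the spare port of the framing bench's air manifold

### The arm

A 6-joint arm with a two-finger parallel gripper is mounted at the origin on the work surface. World frame = base frame: x ahead of the robot, y to its left, z up, the work surface at z = 0. Lengths are in m, angles in degrees, forces in N, time in s.
With the tool pointing down it reaches from about 0.275 to 0.75 m from the base axis. Payload 10.2 kg.
Tool frame: the origin (TCP) lies between the finger pads; the fingertips stand 19 mm ahead of it and the grasp point (between the pads) is the TCP; z points along the fingers, y is the direction in which the jaws open and shut (so a half turn about z gives the same grasp; the last joint's range is limited). The gripper opens to 85 mm and grips with 20 to 120 N. Pads are 22 mm wide; open, the fingers measure 114 mm over their backs; the gripper's body (76 mm by 85 mm) begins 54 mm behind the grasp point. The pads swing forward as they close: fully open they stand 13 mm farther back than shut.
Start: joints at [-78.69, 17.928, 85.812, -0, 76.261, -12.8], TCP at [0.214, -0.479, 0.25] pointing down, gripper open.
Joint ranges: [-168.41, 168.41], [-55.51, 124.54], [10.69, 146.95], [-70.63, 250.63], [1, 178], [-165.06, 165.06]. Speed limits (degrees/s): [136.94, 136.94, 172.46, 180, 180, 180].

### API

Orientations are given as [roll, pitch, yaw] about the fixed x, y, z axes, in that order (R = Rz(yaw) Ry(pitch) Rx(roll)).
In Python, from rig import ctrl gives the robot as it stands. The module is installed in compiled form; this text tells all that it offers.
- The arm moves only by the tool jog_arm, never from a script. Its argument "plan" is a list of rows, each an object of numbers: "tx", "ty", "tz": the shift along the tool's x, y, z normalised to -1 to 1, where 1 is 30 cm; "rx", "ry", "rz": the turn, a rotation vector about the tool's x, y, z normalised to -1 to 1, where 1 is 90 degrees; "gripper": the gripper's target within -1 to 1 (fully open at 1, half-way at 0, shut at -1). A call has 1 to 8 rows; each row shifts and turns the commanded pose from where the row before left it, along the tool's axes as they then stand; what a row does not reach is not made up. A row lasts 1/10 s, in which the tool goes at most 50 mm and 8.59 degrees, less where a joint would pass 70% of its speed; a pose out of reach is approached as far as the arm can. A call with a number of a shift or a turn outside -1 to 1 is refused whole. A call with a gripper value outside its range is refused whole. The fingers move at their own pace and stop on an object; "force" is the grip in N (left out, the last holds). Time passes only in rows, so rows that do not move let the fingers close. It gives the time, the measured TCP pose, the force and the opening at its end, in the units of the state.
- ctrl.get_obs(): the state, without advancing time (a new reading comes with each control period).
- ctrl.snapshot(name): name is "scene" or "top" or "wrist"; returns the picture (480x640x3 uint8, red, green, blue); there is no depth.
- ctrl.get_calibration(name): a dict with "intrinsics" (3x3 intrinsics, pixels), "view" (4x4, takes a point from world to camera coordinates); the wrist camera has in their place "T_tool_cam" (4x4, takes a point from camera to tool coordinates, whose origin is the TCP and whose axes are the flange's). Camera axes: x right, y down, z forward; pixel columns grow to the right and rows downward; lengths in m; the calibration is good to about 2 mm. A picture is of the moment at which its call begins: read the wrist's pose just before it. get_calibration takes no time and is no camera call.
- ctrl.close_job(): hands the job in, once; it reports no verdict.
The state is a dict: "t": time; "q": joint angles; "joint_velocities": joint speeds; "effort": joint torques, N m; "tcp_pos": TCP position; "eef_rot": TCP orientation; "contact_force": force on the tool from outside, world axes, zero at the start; "ft_torque": the same for the moment, N m; "finger_gap": finger opening in m.
Only numpy, scipy, OpenCV 4.12 (cv2) and the standard library are available. Lean on these libraries where they do the work, as an engineer would, in place of code of your own. Each camera call takes 0.05 s, during which the arm holds its last target.

### The job

Somebody has just scraped the spare port of the stapler's air manifold clean and left the red-handled scraper lying on the bench. First slide the scraper, blade first and all the way in, into the empty slot of the wooden tool rack and let go of it; then turn the brass wing plug in the manifold clockwise until its tapered thread goes properly snug, but stop there, so that the steel hex bushing it screws into is not wrenched round. Leave everything else on the bench where it is.

Things in the scene. Friction and masses are not known exactly. Their poses are not given: they have to be found in the camera images.
- manifold: fixed air manifold, left or right on the bench. Origin: centre of the underside of its base plate, 110 (x) x 200 (y) mm; z up; front along its -x, roughly to the robot. The face of its aluminium block (60 x 170 mm, middle 85 mm high) leans forward, its normal 35 deg from vertical towards -x. Behind: a gauge (x 35 to 55, y -69 to -21, up to 156 mm high) and a copper pipe
- plug_grip (a point): grip point in the brass wing plug, on its axis, 36 mm off the sloping face. z: the plug's axis, out of the face, 35 deg from vertical (point the fingers down it); x: along the wing, a bar 44 mm long, 12 thick (y), 16 to 51 mm off the face. Clockwise seen from outside (negative about z) tightens; it stays at its height. Couplers 20 mm across stand 66 mm to either side, 30 mm off the face
- plug_run (a joint): rad, how far the plug has been run in; grows as it is tightened. Starts between 0 and 1.6; at 3.0 the thread begins to bite. Turns freely (0.05 N m) and stays where it is left. Then comes a first bite of 0.25 rad at 0.2 N m
- plug_snug (a joint): rad, how far the tapered thread has been drawn tight after the first bite: 0 as found, turning it takes 0.5 N m, ends at 0.4, stays where it is left. Properly snug is above 0.12 with plug_run still at its end. Torque beyond 1.2 N m turns the bushing instead
- bushing_mark (a point): a point on the rim of the steel hex bushing (36 mm across flats, its top 10.5 mm off the sloping face), 18 mm from the plug's axis. The bushing stands at any angle and turns about that axis if the plug is forced beyond 1.2 N m; so the wing's angle when snug differs every time
- scraper: scraper lying flat. Origin: underside of the handle's front end, where the blade leaves it; x to the blade's tip, z up. Red handle 105 mm long (x -105 to 0), 24 wide, 20 thick (z 0 to 20); steel blade 70 long (x 0 to 70), 48 wide, 3 thick, mid-plane at z 10 mm. About 0.11 kg, balance point near x -38 mm
- scraper_tip (a point): middle of the blade's front edge, x 70 mm and z 10 mm in the scraper's frame, same axes
- rack: fixed light wood rack, 90 (x) x 170 (y) x 60 mm, on the other side of the bench than the manifold. Origin: centre of its underside; its front with two level slots looks along its -x, roughly to the robot. The slot at y +38 mm is empty; a fixed putty knife (dark handle 22 mm wide, sticking out 95 mm) fills the one at y -38 mm. Dark lines on its top mark the slots' edges
- rack_slot (a point): middle of the empty slot's mouth, on the rack's front face, 38.5 mm above the bench; x points into the slot, z up. The slot is 60 mm wide (y), 9 mm high and 80 mm deep. The handle stops against the face when the blade is in 70 mm. Let go, the scraper stays in, drooping a little
- jar: yellow glue jar with a steel lid, 64 mm across, 85 mm high; bystander, origin under its centre
- tape: cardboard tape roll lying flat, 90 mm across, 26 mm high; bystander, origin under its centre
- carton: open cardboard carton of staples with a blue band, 85 x 60 x 45 mm; bystander, origin under its centre
- sample: V-shaped dark wood moulding corner sample with a gilt edge, legs 90 mm, 18 mm high; bystander, origin at the V's corner, underside
- hammer: hammer lying along its own x, behind the other things; bystander
- brush: flat brush lying along its own x; bystander
Mind the look-alikes: they are no part of the job. There is more than one size of the manifold; the job needs the larger.

How it is judged:
By the outcome, as a careful person would: the job done as asked, in the order asked, and still so for the second after the job is handed in, with the robot touching nothing.
It also fails if it takes over 72 s, if anything falls off the work surface, if the arm or the gripper's body presses on something with over 40 N, if the wrist force passes 120 N, or if a joint passes its speed limit or range.

## Working session

There is one attempt and no reset: what is moved stays moved. The work goes in short steps, Python scripts to look and compute and a tool call to move; the robot and the scene stay as the last step left them, time stands still between calls to the robot, and variables do not carry over. Pictures are saved under pics/ and viewed, and the job is handed in when it is done.

Besides the shell and the picture viewer there is one more tool, called in YAML: its name, and indented under it one key for each argument. jog_arm: Moves the arm, as the interface text tells. Scaled input: -1 to 1 covers 30 cm each way for a shift and 90 degrees each way for a turn. Its arguments: {"type":"object","properties":{"plan":{"type":"array"},"force":{"type":"number"}},"required":["plan"]}

```bash
mkdir -p pics; ls; python3 - <<'E'
from rig import ctrl
import cv2,numpy as np
np.set_printoptions(precision=4,suppress=True)
print(ctrl.get_obs())
for n in ["scene","top","wrist"]:
    im=ctrl.snapshot(n); cv2.imwrite(f"pics/{n}0.png",im[:,:,::-1]); print(n,ctrl.get_calibration(n))
E
```

```text
pics
{'t': 0.0, 'q': array([-78.6911,  17.9586,  85.8548,   0.0008,  76.2602, -12.8003]), 'joint_velocities': array([-0.1075,  0.0363,  0.048 ,  0.1273,  0.1061,  0.0401]), 'effort': array([  0.0009, -41.2264, -25.9741,  -0.0002,   0.0042,  -0.    ]), 'tcp_pos': array([ 0.2144, -0.479 ,  0.2497]), 'eef_rot': array([-179.9284,   -0.0171,   24.109 ]), 'contact_force': array([-0.2167, -0.557 , -0.9502]), 'ft_torque': array([0.0183, 0.0095, 0.0221]), 'finger_gap': 0.08547252142747781}
scene {'intrinsics': array([[536.6946,   0.    , 326.8439],
       [  0.    , 536.6946, 238.6312],
       [  0.    ,   0.    ,   1.    ]]), 'view': array([[ 0.1938,  0.981 ,  0.0046, -0.0932],
       [ 0.6657, -0.128 , -0.7352, -0.238 ],
       [-0.7206,  0.1455, -0.6779,  1.9656],
       [ 0.    ,  0.    ,  0.    ,  1.    ]])}
top {'intrinsics': array([[596.4815,   0.    , 313.4413],
       [  0.    , 596.4815, 237.9385],
       [  0.    ,   0.    ,   1.    ]]), 'view': array([[ 0.0019, -1.    , -0.007 ,  0.0108],
       [-0.9818, -0.0005, -0.1901,  0.5032],
       [ 0.1901,  0.0072, -0.9817,  1.5678],
       [ 0.    ,  0.    ,  0.    ,  1.    ]])}
wrist {'intrinsics': array([[337.1896,   0.    , 318.8018],
       [  0.    , 337.1896, 235.0999],
       [  0.    ,   0.    ,   1.    ]]), 'T_tool_cam': array([[ 0.0004, -0.946 , -0.3242,  0.0833],
       [ 1.    ,  0.0002,  0.0007, -0.0005],
       [-0.0006, -0.3242,  0.946 , -0.124 ],
       [ 0.    ,  0.    ,  0.    ,  1.    ]])}
```

View pics/top0.png

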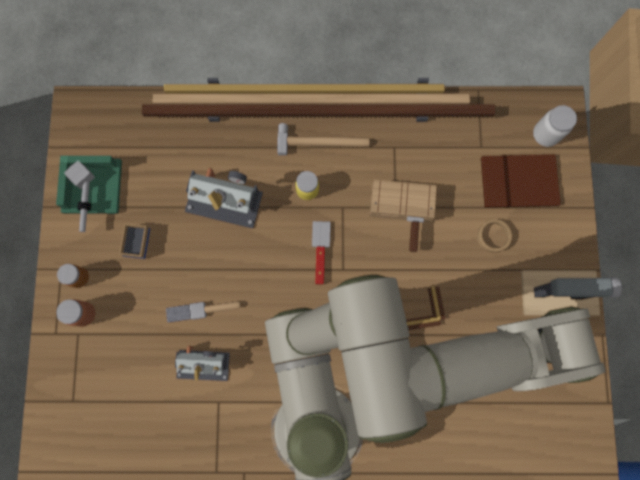

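View pics/scene0.png

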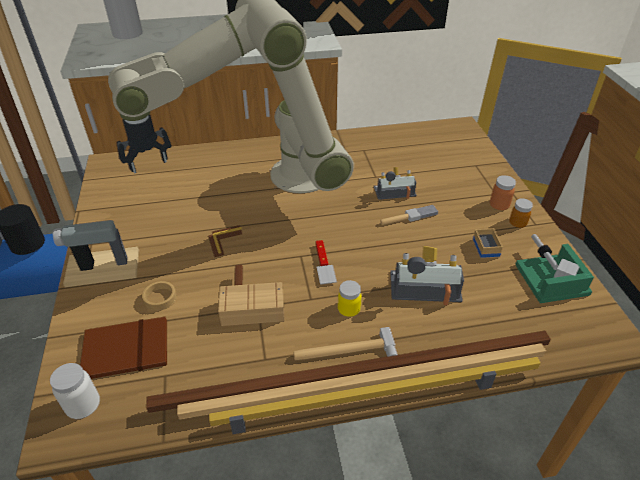

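View pics/wrist0.png

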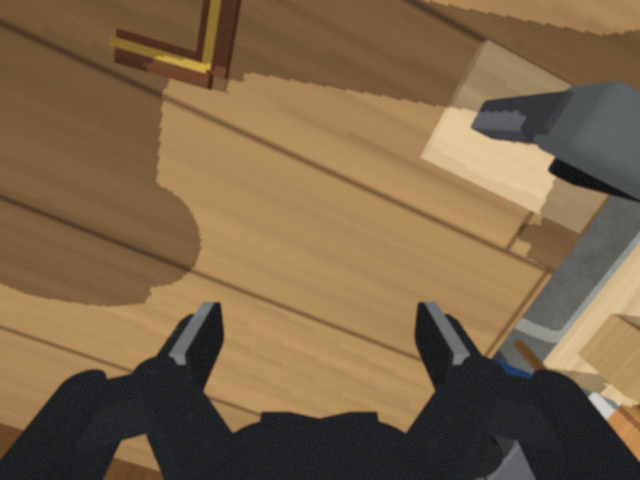

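```bash
python3 - <<'E'
import cv2
t=cv2.imread("pics/top0.png")
cv2.imwrite("pics/c1.png",cv2.resize(t[165:300,290:450],None,fx=5,fy=5,interpolation=cv2.INTER_CUBIC)[:600])
cv2.imwrite("pics/c1.png",cv2.resize(t[170:290,290:450],None,fx=5,fy=5,interpolation=cv2.INTER_CUBIC))
cv2.imwrite("pics/c2.png",cv2.resize(t[160:235,175:275],None,fx=8,fy=8,interpolation=cv2.INTER_CUBIC))
s=cv2.imread("pics/scene0.png")
cv2.imwrite("pics/c3.png",cv2.resize(s[235:315,380:480],None,fx=7,fy=7,interpolation=cv2.INTER_CUBIC))
E
```

```text
(no output)
```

View pics/c1.png

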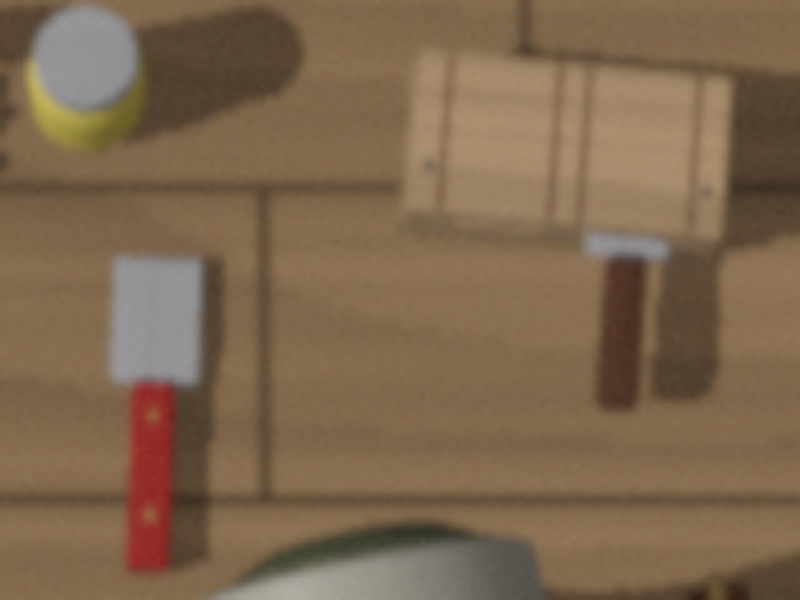

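View pics/c2.png

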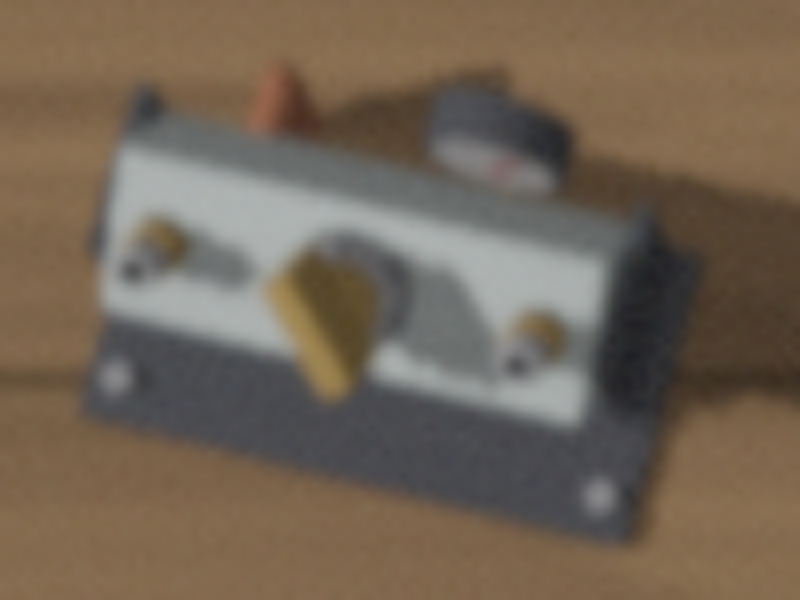

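View pics/c3.png

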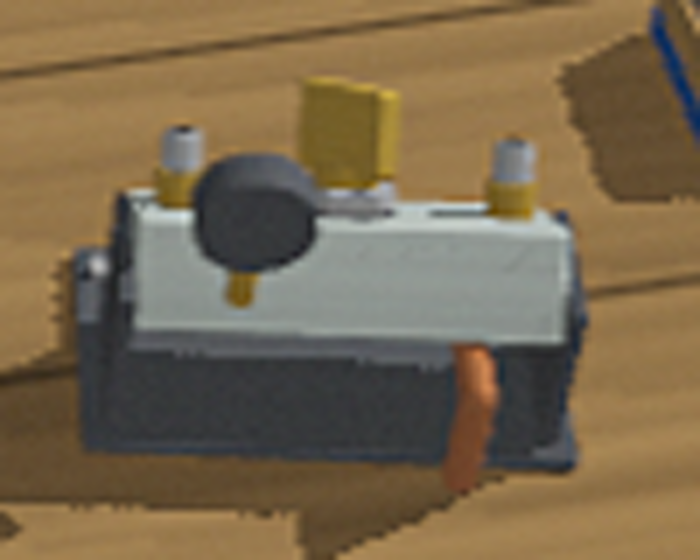

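```bash
cat > h.py <<'E'
from rig import ctrl
import cv2,numpy as np
from scipy.spatial.transform import Rotation as Rot
np.set_printoptions(precision=4,suppress=True)
def cam(name,o=None):
    c=ctrl.get_calibration(name);K=c['intrinsics']
    if 'view' in c: V=c['view']
    else:
        T=np.eye(4);T[:3,:3]=Rot.from_euler('xyz',o['eef_rot'],degrees=True).as_matrix();T[:3,3]=o['tcp_pos']
        V=np.linalg.inv(T@c['T_tool_cam'])
    return K,V
def ray(C,px):
    K,V=C;px=np.atleast_2d(px).astype(float);d=np.c_[px,np.ones(len(px))]@np.linalg.inv(K).T@V[:3,:3]
    return -V[:3,:3].T@V[:3,3],d
def onz(C,px,z):
    o,d=ray(C,px);return o+d*((z-o[2])/d[:,2])[:,None]
def proj(C,P):
    K,V=C;p=np.atleast_2d(P)@V[:3,:3].T+V[:3,3];p=p@K.T;return p[:,:2]/p[:,2:]
def tri(rays):
    A=np.zeros((3,3));b=np.zeros(3)
    for o,d in rays:
        d=d/np.linalg.norm(d);M=np.eye(3)-np.outer(d,d);A+=M;b+=M@o
    return np.linalg.solve(A,b)
def snap(name,f):
    o=ctrl.get_obs();im=ctrl.snapshot(name)[:,:,::-1].copy();cv2.imwrite(f,im);return o,im
E
python3 - <<'E'
from h import *
C=cam('top');im=cv2.imread('pics/top0.png');hsv=cv2.cvtColor(im,cv2.COLOR_BGR2HSV)
m=((hsv[...,0]<8)|(hsv[...,0]>172))&(hsv[...,1]>170)&(hsv[...,2]>90);m[:,:300]=0;m[:,345:]=0
c=max(cv2.findContours(m.astype(np.uint8),cv2.RETR_EXTERNAL,cv2.CHAIN_APPROX_NONE)[0],key=cv2.contourArea)
r=cv2.minAreaRect(c);print(r)
b=cv2.boxPoints(r);print(onz(C,b,.02))
f=lambda u:np.array(u)/5+[290,170]-.4
print('blade',onz(C,f([[112,257],[203,257],[202,384],[109,383]]),.0115))
R=onz(C,f([[418,50],[733,75],[727,240],[405,213]]),.06);print('rack',R,R.mean(0))
g=lambda u:np.array(u)/8+[175,160]-.45
print('plate',onz(C,g([[630,540],[85,410]]),.008))
print('couplers',g([[133,265],[518,358]]))
S=cam('scene');s=lambda u:np.array(u)/7+[380,235]-.43
a=g([[133,265],[518,358]]);bb=s([[516,148],[184,133]])
for i in range(2):
    rs=[ (ray(C,a[i])[0],ray(C,a[i])[1][0]),(ray(S,bb[i])[0],ray(S,bb[i])[1][0])]
    P=tri(rs);print(P,proj(C,P)-a[i],proj(S,P)-bb[i])
E
```

```text
((320.0, 265.5), (35.0, 8.0), 90.0)
[[ 0.4805  0.0045  0.02  ]
 [ 0.4805 -0.0174  0.02  ]
 [ 0.3839 -0.0173  0.02  ]
 [ 0.3839  0.0044  0.02  ]]
blade [[ 0.5584  0.0158  0.0115]
 [ 0.5584 -0.0349  0.0115]
 [ 0.4865 -0.0341  0.0115]
 [ 0.487   0.0173  0.0115]]
rack [[ 0.6637 -0.1521  0.06  ]
 [ 0.6495 -0.3239  0.06  ]
 [ 0.5571 -0.3172  0.06  ]
 [ 0.572  -0.1435  0.06  ]] [ 0.6106 -0.2341  0.06  ]
plate [[0.5418 0.1796 0.008 ]
 [0.5884 0.372  0.008 ]]
couplers [[191.175 192.675]
 [239.3   204.3  ]]
[0.6132 0.3342 0.1086] [[0.3287 0.1026]] [[ 0.3238 -0.0481]]
[0.5812 0.2058 0.11  ] [[0.2563 0.0671]] [[ 0.2482 -0.0273]]
```

jog_arm:
  plan:
    - {"rz": 0.09}
    - {"rz": 0.09}
    - {"rz": 0.09}
    - {"tx": 0.07, "ty": -0.105}
    - {"tx": 0.07, "ty": -0.105}
    - {"tx": 0.07, "ty": -0.105}
    - {"tx": 0.07, "ty": -0.105}
    - {"tx": 0.07, "ty": -0.105}

```text
invalid input
```

jog_arm:
  plan:
    - {"tx": 0.07, "ty": -0.105}
    - {"tx": 0.07, "ty": -0.105}
    - {"tx": 0.07, "ty": -0.105}
    - {"tx": 0.07, "ty": -0.105}
    - {"tx": 0.07, "ty": -0.105}
    - {"tx": 0.07, "ty": -0.105}
    - {"tx": 0.07, "ty": -0.105}
    - {"tx": 0}

```text
invalid input
```

```bash
python3 - <<'E'
from h import *
o,im=snap('wrist','pics/w1.png');print(o['t'],o['tcp_pos'],o['eef_rot'],o['q'],o['joint_velocities'])
import pickle;pickle.dump(o,open('w1.pkl','wb'))
E
```

```text
0.15 [ 0.2144 -0.479   0.2499] [-179.9474   -0.0126   24.1098] [-78.6891  17.9522  85.8411   0.0006  76.2608 -12.799 ] [-0.1645 -0.1116 -0.045   0.0054  0.0503 -0.0454]
```

View pics/w1.png

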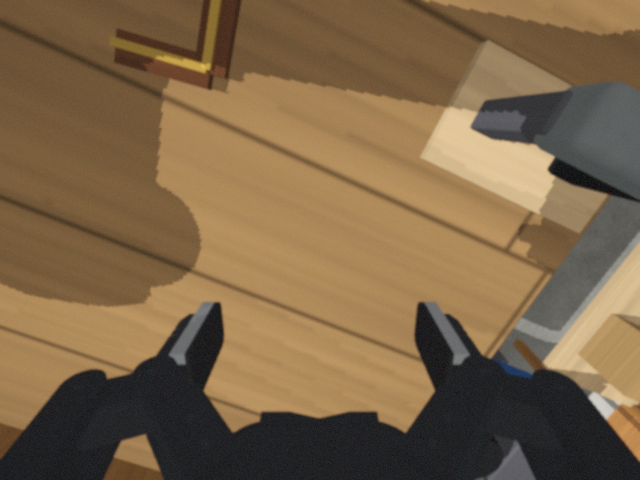

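Perhaps every key must be present in each row.

jog_arm:
  plan:
    - {"tx": 0, "ty": 0, "tz": 0, "rx": 0, "ry": 0, "rz": 0.09, "gripper": 1}
    - {"tx": 0, "ty": 0, "tz": 0, "rx": 0, "ry": 0, "rz": 0.09, "gripper": 1}
    - {"tx": 0, "ty": 0, "tz": 0, "rx": 0, "ry": 0, "rz": 0.09, "gripper": 1}
    - {"tx": 0.07, "ty": -0.105, "tz": 0, "rx": 0, "ry": 0, "rz": 0, "gripper": 1}
    - {"tx": 0.07, "ty": -0.105, "tz": 0, "rx": 0, "ry": 0, "rz": 0, "gripper": 1}
    - {"tx": 0.07, "ty": -0.105, "tz": 0, "rx": 0, "ry": 0, "rz": 0, "gripper": 1}
    - {"tx": 0.07, "ty": -0.105, "tz": 0, "rx": 0, "ry": 0, "rz": 0, "gripper": 1}
    - {"tx": 0.07, "ty": -0.105, "tz": 0, "rx": 0, "ry": 0, "rz": 0, "gripper": 1}

```text
t: 1.0
tcp_pos: [0.3205, -0.3207, 0.2502]
eef_rot: [-180.0, -0.0, -0.2]
contact_force: [0.8, -0.3, -0.1]
finger_gap: 0.0852
```

jog_arm:
  plan:
    - {"tx": 0.07, "ty": -0.105, "tz": 0, "rx": 0, "ry": 0, "rz": 0, "gripper": 1}
    - {"tx": 0.07, "ty": -0.105, "tz": 0, "rx": 0, "ry": 0, "rz": 0, "gripper": 1}
    - {"tx": 0.07, "ty": -0.105, "tz": 0, "rx": 0, "ry": 0, "rz": 0, "gripper": 1}
    - {"tx": 0.07, "ty": -0.105, "tz": 0, "rx": 0, "ry": 0, "rz": 0, "gripper": 1}
    - {"tx": 0.07, "ty": -0.105, "tz": 0, "rx": 0, "ry": 0, "rz": 0, "gripper": 1}
    - {"tx": 0.07, "ty": -0.105, "tz": 0, "rx": 0, "ry": 0, "rz": 0, "gripper": 1}
    - {"tx": 0.07, "ty": -0.105, "tz": 0, "rx": 0, "ry": 0, "rz": 0, "gripper": 1}
    - {"tx": 0, "ty": 0, "tz": 0, "rx": 0, "ry": 0, "rz": 0, "gripper": 1}

```text
t: 1.8
tcp_pos: [0.469, -0.099, 0.2501]
eef_rot: [-180.0, -0.0, 0.1]
contact_force: [-0.9, -0.1, 0.1]
finger_gap: 0.0853
```

```bash
python3 - <<'E'
from h import *
o,im=snap('wrist','pics/w2.png');print(o['t'],o['tcp_pos'],o['eef_rot'],o['q'],o['joint_velocities'])
import pickle;pickle.dump(o,open('w2.pkl','wb'))
E
```

```text
1.8 [ 0.469  -0.099   0.2501] [-179.9536   -0.0115    0.0597] [-25.987   12.1571  93.3627   0.0485  74.4903  63.9403] [-4.5122 -0.9687  1.4973 -1.4901 -0.1296 -4.068 ]
```

View pics/w2.png

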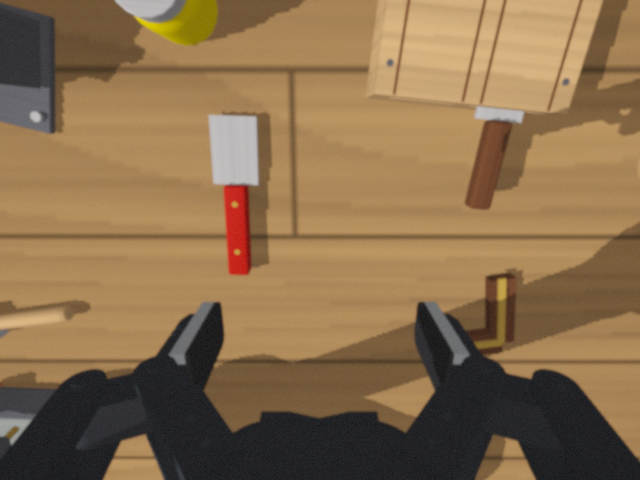

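```bash
python3 - <<'E'
from h import *
import pickle
o=pickle.load(open('w2.pkl','rb'));C=cam('wrist',o);im=cv2.imread('pics/w2.png');hsv=cv2.cvtColor(im,cv2.COLOR_BGR2HSV)
m=((hsv[...,0]<6)|(hsv[...,0]>174))&(hsv[...,1]>200)&(hsv[...,2]>100);m[:,:200]=0;m[:,280:]=0
m[:180]=0;m[290:]=0
ys,xs=np.nonzero(m);print(xs.min(),xs.max(),ys.min(),ys.max())
# per-row edges
E=[]
for y in range(192,268,4):
    x=np.nonzero(m[y])[0];E.append((y,x.min(),x.max()))
print(E)
g=(hsv[...,1]<60)&(hsv[...,2]>120)
for y in range(116,186,6):
    x=np.nonzero(g[y,190:280])[0]+190;print(y,x.min(),x.max())
for x in (220,235,250):
    y=np.nonzero(g[90:200,x])[0]+90;print(x,y.min(),y.max())
cv2.imwrite('pics/c4.png',cv2.resize(im[75:225,360:580],None,fx=3.6,fy=3.6,interpolation=cv2.INTER_CUBIC))
E
```

```text
225 249 186 273
[(192, np.int64(225), np.int64(247)), (196, np.int64(226), np.int64(247)), (200, np.int64(225), np.int64(247)), (204, np.int64(226), np.int64(247)), (208, np.int64(226), np.int64(247)), (212, np.int64(226), np.int64(247)), (216, np.int64(227), np.int64(247)), (220, np.int64(227), np.int64(247)), (224, np.int64(227), np.int64(248)), (228, np.int64(227), np.int64(247)), (232, np.int64(227), np.int64(248)), (236, np.int64(227), np.int64(249)), (240, np.int64(228), np.int64(249)), (244, np.int64(228), np.int64(247)), (248, np.int64(228), np.int64(248)), (252, np.int64(229), np.int64(249)), (256, np.int64(229), np.int64(248)), (260, np.int64(229), np.int64(249)), (264, np.int64(229), np.int64(249))]
116 208 256
122 209 257
128 209 257
134 210 257
140 210 257
146 211 257
152 211 257
158 211 258
164 212 258
170 212 258
176 213 258
182 213 258
220 115 184
235 115 184
250 115 185
```

View pics/c4.png

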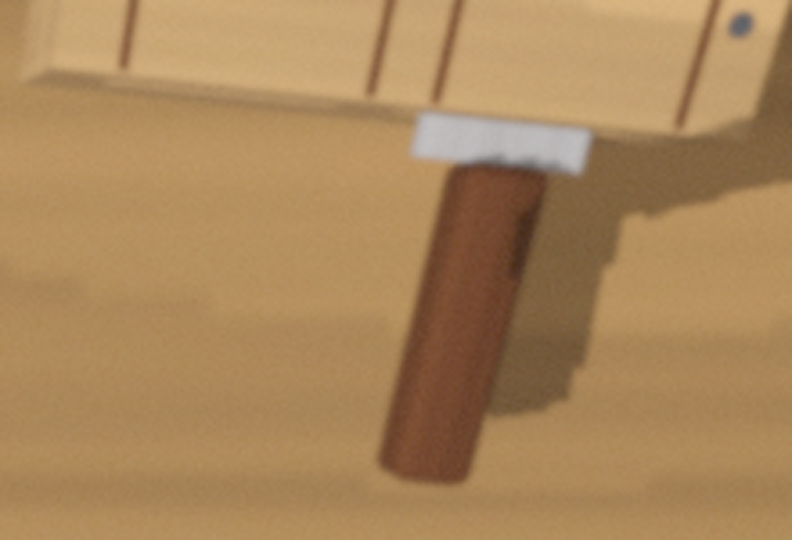

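```bash
python3 - <<'E'
from h import *
import pickle
o=pickle.load(open('w2.pkl','rb'));C=cam('wrist',o)
f=lambda u:np.array(u)/3.6+[360,75]-.36
P=onz(C,f([[122,70],[370,95],[435,101],[680,126]]),.06);print(P)
w=np.linalg.norm(np.diff(P,axis=0),axis=1);print('widths',w)
d=P[3]-P[0];yaw=np.degrees(np.arctan2(-d[0],d[1]*1)) ;d=-d;print('rack yaw',np.degrees(np.arctan2(-d[0],d[1])),'slot',(P[0]+P[1])/2)
E2=onz(C,f([[22,80],[752,128]]),.06);print('edge',E2)
# scraper
b=lambda y,l,r:onz(C,[[l,y],[r+1,y]],.0115)
for y,l,r in [(122,209,257),(176,213,258)]:
    q=b(y,l,r);print('blade',q.mean(0),q[0]-q[1])
tip=onz(C,[[234,115]],.0115);bk=onz(C,[[236,185]],.0115);print(tip,bk)
# handle: at each row, right edge is top at z=.02 (camera is to right); left may show... 
for y,l,r in [(196,226,247),(228,227,247.5),(264,229,249)]:
    print('handle',onz(C,[[l,y],[r+1,y]],.02).tolist(), onz(C,[[l,y],[r+1,y]],.0).tolist())
print(onz(C,[[239,273.5]],.0),onz(C,[[239,273.5]],.02))
E
```

```text
[[ 0.5731 -0.1629  0.06  ]
 [ 0.5676 -0.223   0.06  ]
 [ 0.5663 -0.2389  0.06  ]
 [ 0.5607 -0.2992  0.06  ]]
widths [0.0603 0.0159 0.0606]
rack yaw -5.183912432522267 slot [ 0.5703 -0.193   0.06  ]
edge [[ 0.5708 -0.1391  0.06  ]
 [ 0.5603 -0.3167  0.06  ]]
blade [ 0.5498 -0.0116  0.0115] [-0.0001  0.05    0.    ]
blade [ 0.4949 -0.0099  0.0115] [-0.0001  0.0493  0.    ]
[[ 0.5565 -0.0126  0.0115]] [[ 0.4851 -0.0091  0.0115]]
handle [[0.4748794589545008, 0.00040120896317416554, 0.020000000000000018], [0.4749166026427169, -0.023092225994936183, 0.020000000000000018]] [[0.47051704562595204, 0.006000514393735307, 0.0], [0.47055628713160796, -0.018819793041052413, 0.0]]
handle [[0.4390194872299824, 0.0024419040238815165, 0.020000000000000018], [0.4390580621356331, -0.02125815930797227, 0.020000000000000018]] [[0.4326317587620966, 0.008156464721038273, 0.0], [0.4326725123181102, -0.016882141134998044, 0.0]]
handle [[0.395809619660604, 0.0039000720802681577, 0.020000000000000018], [0.3958500650405363, -0.02012040638829596, 0.020000000000000018]] [[0.38698146542692835, 0.009696987829542217, 0.0], [0.3870241950986867, -0.01568012970918714, 0.0]]
[[ 0.3744 -0.0014  0.    ]] [[ 0.3839 -0.0066  0.02  ]]
```

jog_arm:
  plan:
    - {"tx": -0.023, "ty": -0.1, "tz": 0, "rx": 0, "ry": 0, "rz": 0.008, "gripper": 1}
    - {"tx": -0.023, "ty": -0.1, "tz": 0, "rx": 0, "ry": 0, "rz": 0.008, "gripper": 1}
    - {"tx": -0.023, "ty": -0.1, "tz": 0, "rx": 0, "ry": 0, "rz": 0.008, "gripper": 1}
    - {"tx": 0, "ty": 0, "tz": 0.14, "rx": 0, "ry": 0, "rz": 0, "gripper": 1}
    - {"tx": 0, "ty": 0, "tz": 0.14, "rx": 0, "ry": 0, "rz": 0, "gripper": 1}
    - {"tx": 0, "ty": 0, "tz": 0.14, "rx": 0, "ry": 0, "rz": 0, "gripper": 1}
    - {"tx": 0, "ty": 0, "tz": 0.14, "rx": 0, "ry": 0, "rz": 0, "gripper": 1}
    - {"tx": 0, "ty": 0, "tz": 0, "rx": 0, "ry": 0, "rz": 0, "gripper": 1}

```text
t: 2.65
tcp_pos: [0.4456, -0.0119, 0.0786]
eef_rot: [-179.9, 0.5, -2.4]
contact_force: [-1.1, 0.6, 0.4]
finger_gap: 0.0851
```

```bash
python3 - <<'E'
from h import *
o,im=snap('wrist','pics/w3.png');print(o['t'],o['tcp_pos'],o['eef_rot'],o['q'],o['joint_velocities'],o['contact_force'])
C=cam('wrist',o)
print(proj(C,[[.4865,-.0107,.02],[.3816,-.007,.02],[.4485,-.0095,.02]]))
E
```

```text
2.65 [ 0.4456 -0.0119  0.0786] [-179.8787    0.5211   -2.4254] [-16.6495  21.7055 110.1225  -0.0139  48.707   75.7857] [ 0.4839 -5.5432 -5.3112  0.1612  6.1777  0.164 ] [-1.1422  0.5953  0.3529]
[[314.0425 199.6741]
 [315.8608 356.3999]
 [315.013  262.8036]]
```

View pics/w3.png

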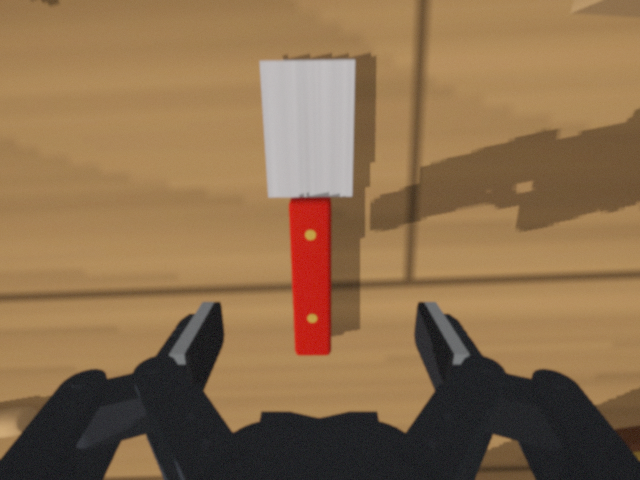

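jog_arm:
  force: 60
  plan:
    - {"tx": 0.01, "ty": -0.0145, "tz": 0.1, "rx": 0, "ry": 0, "rz": 0, "gripper": 1}
    - {"tx": 0, "ty": 0, "tz": 0.06, "rx": 0, "ry": 0, "rz": 0, "gripper": 1}
    - {"tx": 0, "ty": 0, "tz": 0.035, "rx": 0, "ry": 0, "rz": 0, "gripper": 1}
    - {"tx": 0, "ty": 0, "tz": 0, "rx": 0, "ry": 0, "rz": 0, "gripper": 1}
    - {"tx": 0, "ty": 0, "tz": 0, "rx": 0, "ry": 0, "rz": 0, "gripper": 1}
    - {"tx": 0, "ty": 0, "tz": 0, "rx": 0, "ry": 0, "rz": 0, "gripper": -0.2}
    - {"tx": 0, "ty": 0, "tz": 0, "rx": 0, "ry": 0, "rz": 0, "gripper": -0.2}

```text
t: 3.4
tcp_pos: [0.4521, -0.0077, 0.0246]
eef_rot: [180.0, -0.1, -2.4]
contact_force: [0.0, 0.4, 0.2]
finger_gap: 0.0589
```

jog_arm:
  plan:
    - {"tx": -0.008, "ty": 0, "tz": 0.014, "rx": 0, "ry": 0, "rz": 0, "gripper": -0.2}
    - {"tx": 0, "ty": 0, "tz": 0, "rx": 0, "ry": 0, "rz": 0, "gripper": -0.2}
    - {"tx": 0, "ty": 0, "tz": 0, "rx": 0, "ry": 0, "rz": 0, "gripper": -1}
    - {"tx": 0, "ty": 0, "tz": 0, "rx": 0, "ry": 0, "rz": 0, "gripper": -1}
    - {"tx": 0, "ty": 0, "tz": 0, "rx": 0, "ry": 0, "rz": 0, "gripper": -1}
    - {"tx": 0, "ty": 0, "tz": 0, "rx": 0, "ry": 0, "rz": 0, "gripper": -1}

```text
t: 4.0
tcp_pos: [0.4492, -0.0074, 0.0197]
eef_rot: [180.0, -0.0, -2.3]
contact_force: [-1.7, -0.1, 3.4]
finger_gap: 0.0228
```

jog_arm:
  plan:
    - {"tx": 0, "ty": 0, "tz": -0.05, "rx": 0, "ry": 0, "rz": 0, "gripper": -1}
    - {"tx": 0, "ty": 0, "tz": -0.045, "rx": 0, "ry": 0, "rz": 0.016, "gripper": -1}
    - {"tx": 0, "ty": 0, "tz": 0, "rx": 0, "ry": 0, "rz": 0.016, "gripper": -1}
    - {"tx": 0, "ty": 0.145, "tz": 0, "rx": 0, "ry": 0, "rz": 0, "gripper": -1}
    - {"tx": 0, "ty": 0.145, "tz": 0, "rx": 0, "ry": 0, "rz": 0, "gripper": -1}
    - {"tx": 0.015, "ty": 0.145, "tz": 0, "rx": 0, "ry": 0, "rz": 0, "gripper": -1}
    - {"tx": 0.015, "ty": 0.145, "tz": 0, "rx": 0, "ry": 0, "rz": 0, "gripper": -1}
    - {"tx": 0, "ty": 0, "tz": 0, "rx": 0, "ry": 0, "rz": 0, "gripper": -1}

```text
t: 4.8
tcp_pos: [0.4424, -0.186, 0.0475]
eef_rot: [179.9, -0.1, -5.5]
contact_force: [0.9, -0.2, -1.3]
finger_gap: 0.0226
```

jog_arm:
  plan:
    - {"tx": 0, "ty": 0, "tz": 0, "rx": 0, "ry": 0, "rz": 0, "gripper": -1}
    - {"tx": 0, "ty": 0, "tz": 0, "rx": 0, "ry": 0, "rz": 0, "gripper": -1}

```text
t: 5.0
tcp_pos: [0.442, -0.1805, 0.0475]
eef_rot: [-180.0, 0.1, -5.2]
contact_force: [-0.3, 0.9, -1.3]
finger_gap: 0.0222
```

```bash
python3 - <<'E'
from h import *
o,im=snap('wrist','pics/w4.png');print(o['t'],o['tcp_pos'],o['eef_rot'],o['q'],o['contact_force'])
import pickle;pickle.dump(o,open('w4.pkl','wb'))
snap('scene','pics/s4.png')
s=cv2.imread('pics/s4.png');cv2.imwrite('pics/s4c.png',cv2.resize(s[200:350,180:380],None,fx=4,fy=4,interpolation=cv2.INTER_CUBIC))
E
```

```text
5.0 [ 0.442  -0.1805  0.0475] [-179.9507    0.0701   -5.2068] [-36.3235  27.9544 106.2733   0.0083  45.8579  58.8776] [-0.3016  0.8823 -1.3406]
```

View pics/w4.png

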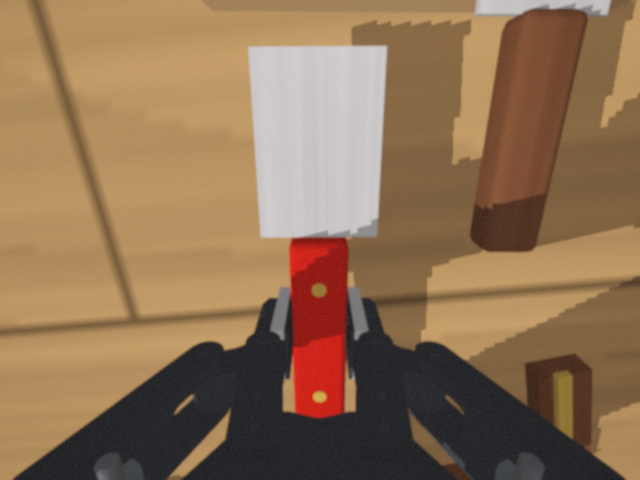

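View pics/s4c.png

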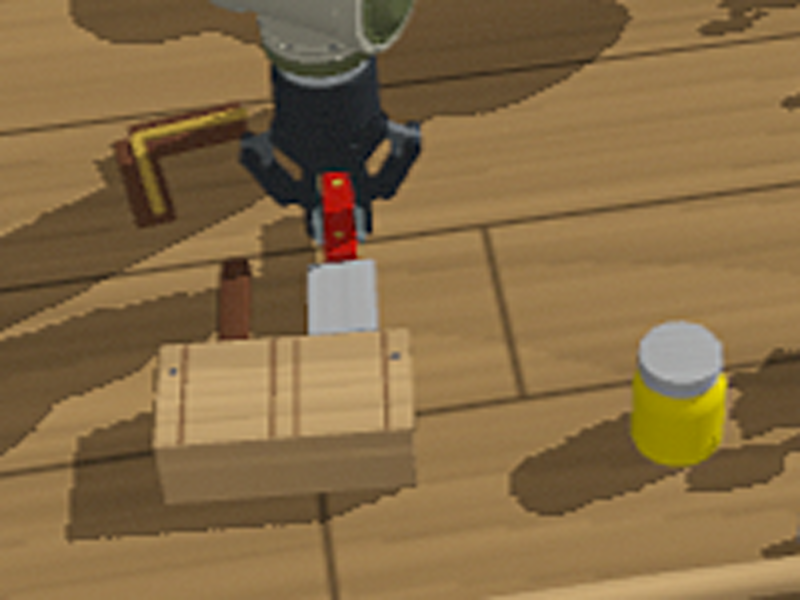

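```bash
python3 - <<'E'
from h import *
import pickle
c=ctrl.get_calibration('wrist');C=(c['intrinsics'],np.linalg.inv(c['T_tool_cam']))
z=.0097-.0015
print(proj(C,[[.107,-.024,z],[.107,.024,z],[.037,-.024,z],[.037,.024,z]]))
im=cv2.imread('pics/w4.png');hsv=cv2.cvtColor(im,cv2.COLOR_BGR2HSV)
g=(hsv[...,1]<50)&(hsv[...,2]>120)
for y in (48,52,60,100,150,200,230,234):
    x=np.nonzero(g[y,200:420])[0]+200;print(y,x.min(),x.max()+1)
for x in (265,320,370):
    y=np.nonzero(g[30:260,x])[0]+30;print(x,y.min(),y.max()+1)
# depth of edges from width
for y,l,r in ((46,249.5,387),(237,260,379)):
    K=c['intrinsics'];w=.048/((r-l)/K[0,0]);print('depth',w, (c['T_tool_cam']@np.r_[((l+r)/2-K[0,2])/K[0,0]*w,(y-K[1,2])/K[1,1]*w,w,1])[:3])
E
```

```text
[[250.4162  47.0652]
 [388.3768  47.1412]
 [261.4216 237.0451]
 [377.0324 237.0823]]
48 248 387
52 249 387
60 249 387
100 252 385
150 255 382
200 258 380
230 260 377
234 260 377
265 46 238
320 46 237
370 45 237
depth 0.11770982526306757 [ 0.1074 -0.0004  0.0088]
depth 0.1360092518795949 [0.0383 0.0001 0.0044]
```

jog_arm:
  plan:
    - {"tx": 0.02, "ty": 0.003, "tz": -0.0025, "rx": 0, "ry": 0, "rz": 0, "gripper": -1}
    - {"tx": 0.03, "ty": 0, "tz": 0, "rx": 0, "ry": 0, "rz": 0, "gripper": -1}
    - {"tx": 0.03, "ty": 0, "tz": 0, "rx": 0, "ry": 0, "rz": 0, "gripper": -1}
    - {"tx": 0.03, "ty": 0, "tz": 0, "rx": 0, "ry": 0, "rz": 0, "gripper": -1}
    - {"tx": 0.02, "ty": 0, "tz": 0, "rx": 0, "ry": 0, "rz": 0, "gripper": -1}
    - {"tx": 0, "ty": 0, "tz": 0, "rx": 0, "ry": 0, "rz": 0, "gripper": -1}

```text
t: 5.7
tcp_pos: [0.4818, -0.186, 0.0488]
eef_rot: [180.0, -0.0, -5.2]
contact_force: [-0.1, -0.1, -1.4]
finger_gap: 0.0229
```

```bash
python3 - <<'E'
from h import *
o,im=snap('wrist','pics/w5.png');print(o['t'],o['tcp_pos'],o['eef_rot'],o['contact_force'],o['ft_torque'])
E
```

```text
5.7 [ 0.4818 -0.186   0.0488] [179.9916  -0.02    -5.2041] [-0.0926 -0.1378 -1.4436] [-0.0116  0.0154  0.0558]
```

View pics/w5.png

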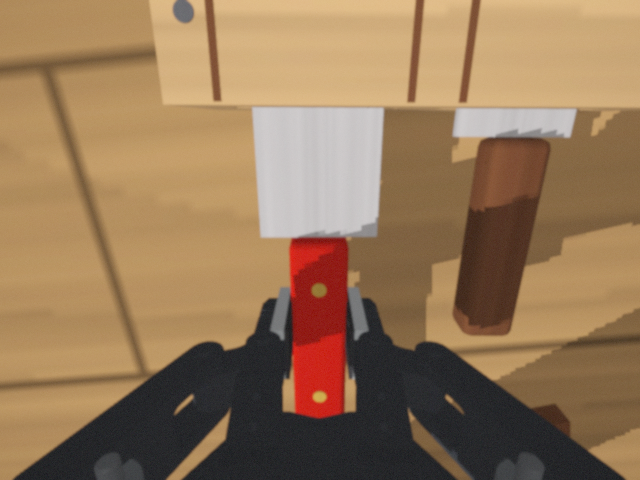

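jog_arm:
  plan:
    - {"tx": 0.03, "ty": 0, "tz": 0, "rx": 0, "ry": 0, "rz": 0, "gripper": -1}
    - {"tx": 0.03, "ty": 0, "tz": 0, "rx": 0, "ry": 0, "rz": 0, "gripper": -1}
    - {"tx": 0.03, "ty": 0, "tz": 0, "rx": 0, "ry": 0, "rz": 0, "gripper": -1}
    - {"tx": 0.03, "ty": 0, "tz": 0, "rx": 0, "ry": 0, "rz": 0, "gripper": -1}
    - {"tx": 0.02, "ty": 0, "tz": 0, "rx": 0, "ry": 0, "rz": 0, "gripper": -1}
    - {"tx": 0, "ty": 0, "tz": 0, "rx": 0, "ry": 0, "rz": 0, "gripper": -1}

```text
t: 6.35
tcp_pos: [0.5236, -0.1898, 0.0487]
eef_rot: [180.0, -0.0, -5.2]
contact_force: [0.2, 0.4, -0.7]
finger_gap: 0.0229
```

jog_arm:
  plan:
    - {"tx": 0.012, "ty": 0, "tz": 0, "rx": 0, "ry": 0, "rz": 0, "gripper": -1}
    - {"tx": 0.008, "ty": 0, "tz": 0, "rx": 0, "ry": 0, "rz": 0, "gripper": -1}
    - {"tx": 0, "ty": 0, "tz": 0, "rx": 0, "ry": 0, "rz": 0, "gripper": -1}
    - {"tx": 0, "ty": 0, "tz": 0, "rx": 0, "ry": 0, "rz": 0, "gripper": -1}

```text
t: 6.75
tcp_pos: [0.5288, -0.1903, 0.0488]
eef_rot: [-180.0, 0.0, -5.2]
contact_force: [-0.1, -0.6, -0.6]
finger_gap: 0.0225
```

```bash
python3 - <<'E'
from h import *
o,im=snap('wrist','pics/w6.png');print(o['t'],o['tcp_pos'],o['eef_rot'],o['contact_force'],o['ft_torque'])
E
```

```text
6.75 [ 0.5288 -0.1903  0.0488] [-179.9953    0.0068   -5.2316] [-0.0889 -0.6255 -0.6314] [ 0.0143 -0.021   0.0032]
```

View pics/w6.png

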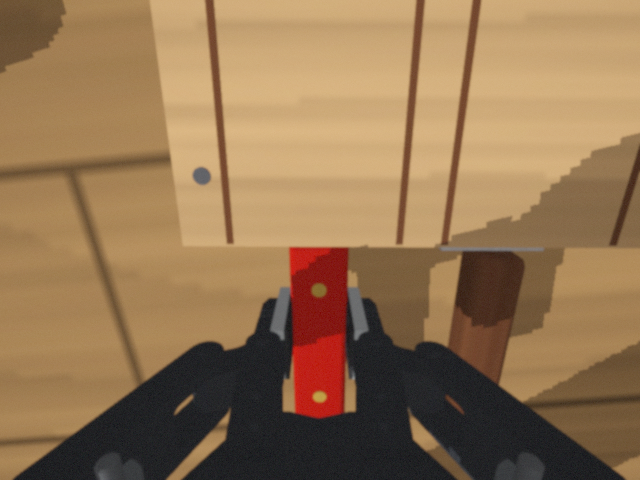

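jog_arm:
  plan:
    - {"tx": 0.007, "ty": 0, "tz": 0, "rx": 0, "ry": 0, "rz": 0, "gripper": -1}
    - {"tx": 0.004, "ty": 0, "tz": 0, "rx": 0, "ry": 0, "rz": 0, "gripper": -1}
    - {"tx": 0, "ty": 0, "tz": 0, "rx": 0, "ry": 0, "rz": 0, "gripper": -1}

```text
t: 7.1
tcp_pos: [0.5318, -0.1906, 0.0487]
eef_rot: [-180.0, 0.1, -5.2]
contact_force: [-3.4, 0.3, -0.2]
finger_gap: 0.0231
```

jog_arm:
  plan:
    - {"tx": 0.004, "ty": 0, "tz": 0, "rx": 0, "ry": 0, "rz": 0, "gripper": -1}
    - {"tx": 0, "ty": 0, "tz": 0, "rx": 0, "ry": 0, "rz": 0, "gripper": -1}

```text
t: 7.3
tcp_pos: [0.532, -0.1905, 0.0485]
eef_rot: [-179.9, 0.2, -5.2]
contact_force: [-9.2, -0.2, 3.2]
finger_gap: 0.0222
```

jog_arm:
  plan:
    - {"tx": 0, "ty": 0, "tz": 0, "rx": 0, "ry": 0, "rz": 0, "gripper": -0.1}
    - {"tx": 0, "ty": 0, "tz": 0, "rx": 0, "ry": 0, "rz": 0, "gripper": -0.1}
    - {"tx": 0, "ty": 0, "tz": 0, "rx": 0, "ry": 0, "rz": 0, "gripper": -0.1}

```text
t: 7.6
tcp_pos: [0.5337, -0.1909, 0.0491]
eef_rot: [180.0, -0.1, -5.2]
contact_force: [-0.2, -0.6, -0.4]
finger_gap: 0.0384
```

jog_arm:
  plan:
    - {"tx": 0, "ty": 0, "tz": -0.05, "rx": 0, "ry": 0, "rz": 0, "gripper": -0.1}
    - {"tx": 0, "ty": 0, "tz": -0.1, "rx": 0, "ry": 0, "rz": 0, "gripper": -0.1}
    - {"tx": 0, "ty": 0, "tz": -0.15, "rx": 0, "ry": 0, "rz": 0, "gripper": -0.1}
    - {"tx": 0, "ty": 0, "tz": -0.15, "rx": 0, "ry": 0, "rz": 0, "gripper": -0.1}
    - {"tx": 0, "ty": 0, "tz": -0.1, "rx": 0, "ry": 0, "rz": 0, "gripper": -0.1}
    - {"tx": 0, "ty": 0, "tz": 0, "rx": 0, "ry": 0, "rz": 0, "gripper": -0.1}

```text
t: 8.2
tcp_pos: [0.5349, -0.1915, 0.2186]
eef_rot: [179.8, -0.5, -5.2]
contact_force: [-0.6, -0.0, -0.7]
finger_gap: 0.0383
```

```bash
python3 - <<'E'
from h import *
o,im=snap('wrist','pics/w7.png');print(o['t'],o['tcp_pos'],o['eef_rot'],o['contact_force'],o['ft_torque'],o['q'])
E
```

```text
8.2 [ 0.5349 -0.1915  0.2186] [179.7781  -0.466   -5.2155] [-0.6022 -0.0391 -0.6523] [-0.0099 -0.0177  0.0384] [-31.5126  24.5159  81.2888   0.0078  73.6792  63.7016]
```

View pics/w7.png

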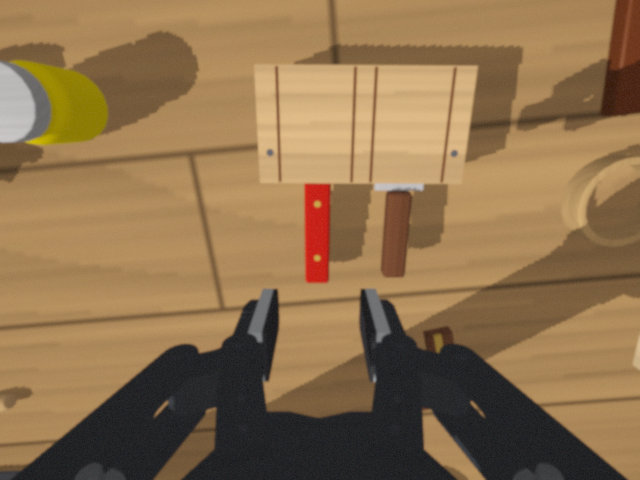

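```bash
python3 - <<'E'
from h import *
C=cam('top');g=lambda u:np.array(u)/8+[175,160]-.45
yaw=np.radians(-13.8);xm=np.array([np.cos(yaw),np.sin(yaw),0]);ym=np.array([-np.sin(yaw),np.cos(yaw),0])
n=-np.sin(np.radians(35))*xm+np.cos(np.radians(35))*np.array([0,0,1]);u=np.cross(ym,n)
mid=np.array([.5972,.270,.1093]);G=mid+.006*n
print('n',n,'u',u,'G',G)
o,d=ray(C,g([[283,290],[333,388],[305,250],[375,295]]))
for off in (.051,.016):
    p0=mid+(off-.03)*n
    P=o+d*(((p0-o)@n)/(d@n))[:,None]
    print(off,[( round(1000*(p-p0)@u,1),round(1000*(p-p0)@ym,1)) for p in P])
# bushing & axis projections
for a in (-.03,0,.021): print(proj(C,mid+a*n), (proj(C,mid+a*n)-[175-.45,160-.45])*8)
R=np.c_[u,np.cross(-n,u),-n];print('look eul',Rot.from_matrix(R).as_euler('xyz',degrees=True))
o=ctrl.get_obs();R0=Rot.from_euler('xyz',o['eef_rot'],degrees=True).as_matrix()
print('rotvec tool deg',np.degrees(Rot.from_matrix(R0.T@R).as_rotvec()))
T=G+.14*n;print('T',T,'shift tool',R0.T@(T-o['tcp_pos'])/.3)
E
```

```text
n [-0.557   0.1368  0.8192] u [ 0.7955 -0.1954  0.5736] G [0.5939 0.2708 0.1142]
0.051 [(np.float64(12.8), np.float64(10.3)), (np.float64(-16.9), np.float64(-10.5)), (np.float64(28.3), np.float64(4.8)), (np.float64(18.7), np.float64(-20.0))]
0.016 [(np.float64(-1.9), np.float64(19.4)), (np.float64(-32.4), np.float64(-1.9)), (np.float64(13.9), np.float64(13.8)), (np.float64(4.1), np.float64(-11.6))]
[[218.7504 194.8609]] [[353.6035 282.4872]]
[[215.4817 198.556 ]] [[327.4532 312.0482]]
[[213.1254 201.2196]] [[308.6029 333.3571]]
look eul [180.  -35.  -13.8]
rotvec tool deg [-2.5375 34.706   8.3345]
T [0.5159 0.29   0.2289] shift tool [-0.206  -1.591  -0.0478]
```

jog_arm:
  plan:
    - {"tx": 0, "ty": 0, "tz": -0.05, "rx": 0, "ry": 0, "rz": -0.09, "gripper": 0}
    - {"tx": 0, "ty": 0, "tz": -0.05, "rx": 0, "ry": 0, "rz": -0.09, "gripper": 0}
    - {"tx": 0, "ty": 0, "tz": -0.05, "rx": 0, "ry": 0, "rz": -0.09, "gripper": 0}
    - {"tx": 0, "ty": 0, "tz": 0, "rx": 0, "ry": 0, "rz": -0.09, "gripper": 0}
    - {"tx": 0, "ty": 0, "tz": 0, "rx": 0, "ry": 0, "rz": -0.09, "gripper": 0}
    - {"tx": 0, "ty": 0, "tz": 0, "rx": 0, "ry": 0, "rz": -0.09, "gripper": 0}
    - {"tx": 0, "ty": 0, "tz": 0, "rx": 0, "ry": 0, "rz": -0.09, "gripper": 0}
    - {"tx": 0, "ty": 0, "tz": 0, "rx": 0, "ry": 0, "rz": -0.09, "gripper": 0}

```text
t: 9.05
tcp_pos: [0.5331, -0.1906, 0.2571]
eef_rot: [-179.9, -0.0, 59.9]
contact_force: [0.6, 0.5, -0.2]
finger_gap: 0.0429
```

jog_arm:
  plan:
    - {"tx": 0, "ty": 0, "tz": 0, "rx": 0, "ry": 0, "rz": -0.09, "gripper": 0}
    - {"tx": 0, "ty": 0, "tz": 0, "rx": 0, "ry": 0, "rz": -0.09, "gripper": 0}
    - {"tx": 0, "ty": 0, "tz": 0, "rx": 0, "ry": 0, "rz": -0.09, "gripper": 0}
    - {"tx": 0, "ty": 0, "tz": 0, "rx": 0, "ry": 0, "rz": -0.09, "gripper": 0}
    - {"tx": 0, "ty": 0, "tz": 0, "rx": 0, "ry": 0, "rz": -0.09, "gripper": 0}
    - {"tx": 0, "ty": 0, "tz": 0, "rx": 0, "ry": 0, "rz": -0.09, "gripper": 0}
    - {"tx": 0, "ty": 0, "tz": 0, "rx": 0, "ry": 0, "rz": -0.09, "gripper": 0}
    - {"tx": 0, "ty": 0, "tz": 0, "rx": 0, "ry": 0, "rz": -0.09, "gripper": 0}

```text
t: 9.85
tcp_pos: [0.5331, -0.1906, 0.2571]
eef_rot: [-179.9, -0.1, 124.7]
contact_force: [-0.1, 0.7, 0.3]
finger_gap: 0.0427
```

jog_arm:
  plan:
    - {"tx": 0, "ty": 0, "tz": 0, "rx": 0, "ry": 0, "rz": -0.09, "gripper": 0}
    - {"tx": 0, "ty": 0, "tz": 0, "rx": 0, "ry": 0, "rz": -0.09, "gripper": 0}
    - {"tx": 0, "ty": 0, "tz": 0, "rx": 0, "ry": 0, "rz": -0.09, "gripper": 0}
    - {"tx": 0, "ty": 0, "tz": 0, "rx": 0, "ry": 0, "rz": -0.09, "gripper": 0}
    - {"tx": 0, "ty": 0, "tz": 0, "rx": 0, "ry": 0, "rz": -0.09, "gripper": 0}
    - {"tx": 0, "ty": 0, "tz": 0, "rx": 0, "ry": 0, "rz": 0, "gripper": 0}

```text
t: 10.45
tcp_pos: [0.5331, -0.1906, 0.2574]
eef_rot: [180.0, -0.1, 164.9]
contact_force: [0.9, -0.1, -0.3]
finger_gap: 0.0426
```

```bash
cat > m.py <<'E'
from h import *
yaw=np.radians(-13.8);xm=np.array([np.cos(yaw),np.sin(yaw),0]);ym=np.array([-np.sin(yaw),np.cos(yaw),0])
n=-np.sin(np.radians(35))*xm+np.cos(np.radians(35))*np.array([0,0,1]);u=np.cross(ym,n)
G=np.array([.5939,.2708,.1142])
def Rw(a): # tool x at angle a (deg) from u toward ym
    a=np.radians(a);x=np.cos(a)*u+np.sin(a)*ym;return np.c_[x,np.cross(-n,x),-n]
def go(T,R,o=None):
    o=o or ctrl.get_obs();R0=Rot.from_euler('xyz',o['eef_rot'],degrees=True).as_matrix()
    rv=np.degrees(Rot.from_matrix(R0.T@R).as_rotvec())
    print('t',o['t'],'tcp',o['tcp_pos'],'eul',o['eef_rot'],'q',o['q'])
    print('shift/.3 before-rot axes',R0.T@(T-o['tcp_pos'])/.3,'after-rot axes',R.T@(T-o['tcp_pos'])/.3,'mm',1000*np.linalg.norm(T-o['tcp_pos']))
    print('rot/90',rv/90,np.linalg.norm(rv))
E
python3 - <<'E'
from m import *
go(G+.14*n,Rw(215))
E
```

```text
t 10.45 tcp [ 0.5331 -0.1906  0.2574] eul [179.9592  -0.1239 164.9423] q [ -31.5266   22.9578   77.69      0.0041   79.4826 -106.4696]
shift/.3 before-rot axes [0.4714 1.5318 0.097 ] after-rot axes [-0.546   1.5    -0.1734] mm 481.69692984532963
rot/90 [ 0.1156 -0.3795 -0.3901] 50.075084236012856
```

jog_arm:
  plan:
    - {"tx": 0.034, "ty": 0.109, "tz": 0, "rx": 0, "ry": 0, "rz": 0, "gripper": 0}
    - {"tx": 0.034, "ty": 0.109, "tz": 0, "rx": 0, "ry": 0, "rz": 0, "gripper": 0}
    - {"tx": 0.034, "ty": 0.109, "tz": 0, "rx": 0, "ry": 0, "rz": 0, "gripper": 0}
    - {"tx": 0.034, "ty": 0.109, "tz": 0, "rx": 0, "ry": 0, "rz": 0, "gripper": 0}
    - {"tx": 0.034, "ty": 0.109, "tz": 0, "rx": 0, "ry": 0, "rz": 0, "gripper": 0}
    - {"tx": 0.034, "ty": 0.109, "tz": 0, "rx": 0, "ry": 0, "rz": 0, "gripper": 0}
    - {"tx": 0.034, "ty": 0.109, "tz": 0, "rx": 0, "ry": 0, "rz": 0, "gripper": 0}

```text
t: 11.15
tcp_pos: [0.5238, 0.0503, 0.258]
eef_rot: [-180.0, -0.1, 164.6]
contact_force: [0.3, -0.0, -0.3]
finger_gap: 0.0429
```

jog_arm:
  plan:
    - {"tx": 0.034, "ty": 0.109, "tz": 0, "rx": 0, "ry": 0, "rz": 0, "gripper": 0}
    - {"tx": 0.034, "ty": 0.109, "tz": 0, "rx": 0, "ry": 0, "rz": 0, "gripper": 0}
    - {"tx": 0.034, "ty": 0.109, "tz": 0, "rx": 0, "ry": 0, "rz": 0, "gripper": 0}
    - {"tx": 0.034, "ty": 0.109, "tz": 0, "rx": 0, "ry": 0, "rz": 0, "gripper": 0}
    - {"tx": 0.034, "ty": 0.109, "tz": 0, "rx": 0, "ry": 0, "rz": 0, "gripper": 0}
    - {"tx": 0.034, "ty": 0.109, "tz": 0, "rx": 0, "ry": 0, "rz": 0, "gripper": 0}
    - {"tx": 0.034, "ty": 0.109, "tz": 0, "rx": 0, "ry": 0, "rz": 0, "gripper": 0}
    - {"tx": 0, "ty": 0, "tz": 0, "rx": 0, "ry": 0, "rz": 0, "gripper": 0}

```text
t: 11.95
tcp_pos: [0.514, 0.2917, 0.2575]
eef_rot: [-180.0, -0.1, 164.9]
contact_force: [0.2, -0.1, -0.1]
finger_gap: 0.0428
```

jog_arm:
  plan:
    - {"tx": 0, "ty": 0, "tz": 0, "rx": 0.0165, "ry": -0.0542, "rz": -0.0557, "gripper": 0}
    - {"tx": 0, "ty": 0, "tz": 0, "rx": 0.0165, "ry": -0.0542, "rz": -0.0557, "gripper": 0}
    - {"tx": 0, "ty": 0, "tz": 0, "rx": 0.0165, "ry": -0.0542, "rz": -0.0557, "gripper": 0}
    - {"tx": 0, "ty": 0, "tz": 0, "rx": 0.0165, "ry": -0.0542, "rz": -0.0557, "gripper": 0}
    - {"tx": 0, "ty": 0, "tz": 0, "rx": 0.0165, "ry": -0.0542, "rz": -0.0557, "gripper": 0}
    - {"tx": 0, "ty": 0, "tz": 0, "rx": 0.0165, "ry": -0.0542, "rz": -0.0557, "gripper": 0}
    - {"tx": 0, "ty": 0, "tz": 0, "rx": 0.0165, "ry": -0.0542, "rz": -0.0557, "gripper": 0}
    - {"tx": 0, "ty": 0, "tz": 0, "rx": 0, "ry": 0, "rz": 0, "gripper": 0}

```text
t: 12.75
tcp_pos: [0.5136, 0.288, 0.2573]
eef_rot: [-158.0, 28.0, -153.4]
contact_force: [0.2, -0.6, 0.7]
finger_gap: 0.0428
```

```bash
python3 - <<'E'
from m import *
import pickle
go(G+.14*n,Rw(215))
o,im=snap('wrist','pics/w8.png');pickle.dump(o,open('w8.pkl','wb'))
C=cam('wrist',o);print(proj(C,[G,G+.015*n,G-.036*n]))
E
```

```text
t 12.75 tcp [0.5136 0.288  0.2573] eul [-158.0365   27.9807 -153.3747] q [ 26.5499  16.4734  93.3326 -30.9411  46.5787 -67.6779]
shift/.3 before-rot axes [0.0357 0.0352 0.0809] after-rot axes [0.0358 0.0351 0.0809] mm 28.551065897486705
rot/90 [-0.0014 -0.0008 -0.0007] 0.16087809024269392
[[330.911  207.2393]
 [331.4725 211.6448]
 [329.76   198.2082]]
```

View pics/w8.png

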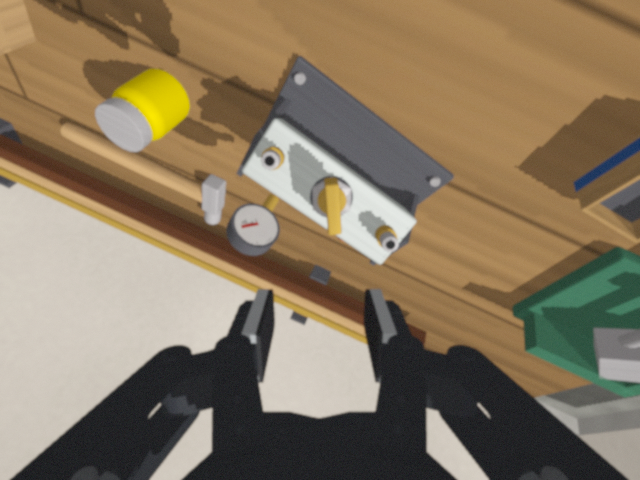

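```bash
python3 - <<'E'
from h import *
im=cv2.imread('pics/w8.png');cv2.imwrite('pics/w8c.png',cv2.resize(im[120:270,230:430],None,fx=4,fy=4,interpolation=cv2.INTER_CUBIC))
E
```

```text
(no output)
```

View pics/w8c.png

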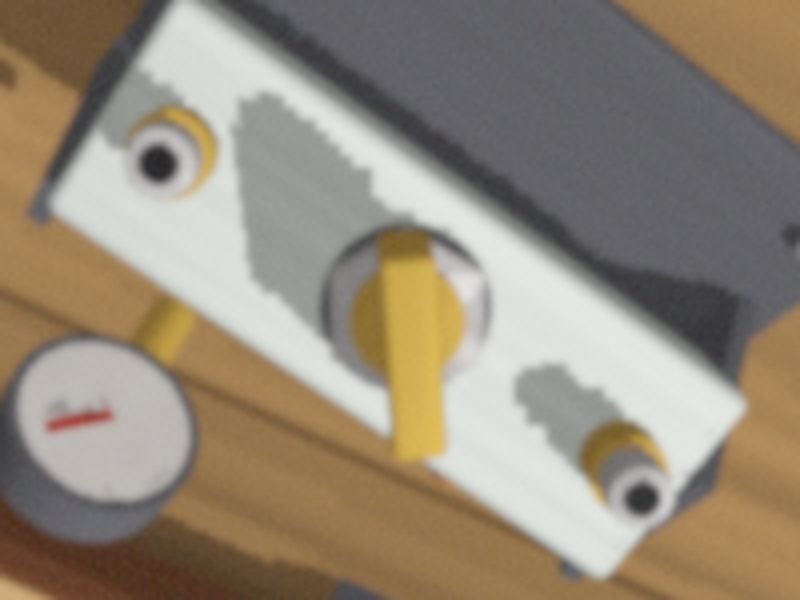

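```bash
python3 - <<'E'
from m import *
import pickle
o=pickle.load(open('w8.pkl','rb'));W=cam('wrist',o);C=cam('top');S=cam('scene')
w=lambda a:np.array(a)/4+[230,120]-.4
g=lambda a:np.array(a)/8+[175,160]-.45;s=lambda a:np.array(a)/7+[380,235]-.43
wc=w([[158,162],[643,496]]);tc=g([[518,358],[133,265]]);sc=s([[184,133],[516,148]])
Ps=[]
for i in range(2):
    rs=[]
    for Cm,p in ((W,wc[i]),(C,tc[i]),(S,sc[i])):
        a,b=ray(Cm,p);rs.append((a,b[0]))
    P=tri(rs);Ps.append(P);print(P,[ (proj(Cm,P)-p)[0] for Cm,p in ((W,wc[i]),(C,tc[i]),(S,sc[i]))])
d=Ps[1]-Ps[0];print('len',np.linalg.norm(d),'yaw',np.degrees(np.arctan2(-d[0],d[1])),'mid',(Ps[0]+Ps[1])/2)
# plane at z .1096 for W only
a,b=ray(W,wc);Q=a+b*((.1096-a[2])/b[:,2])[:,None];d=Q[1]-Q[0];print('W only',Q,np.linalg.norm(d),np.degrees(np.arctan2(-d[0],d[1])),Q.mean(0))
a,b=ray(W,w([[385,253],[432,249],[445,455],[394,460]]))
p0=G+.015*n;X=a+b*(((p0-a)@n)/(b@n))[:,None]
uv=np.c_[(X-p0)@u,(X-p0)@ym]*1000;print(uv, uv.mean(0))
for i,j in((0,3),(1,2)):
    e=uv[j]-uv[i];print(np.linalg.norm(e),np.degrees(np.arctan2(-e[1],-e[0]))%360)
E
```

```text
[0.5805 0.206  0.1085] [array([-0.0965,  1.2883]), array([0.2707, 0.4839]), array([0.1561, 0.1493])]
[0.6127 0.3349 0.1075] [array([-0.816 ,  0.2985]), array([0.1749, 0.4024]), array([0.4008, 0.0815])]
len 0.1328618295993778 yaw -14.0269961835935 mid [0.5966 0.2704 0.108 ]
W only [[0.578  0.2062 0.1096]
 [0.6095 0.3347 0.1096]] 0.13229936970667644 -13.760268582600167 [0.5937 0.2704 0.1096]
[[-17.0528 -17.8718]
 [-23.2017 -10.5109]
 [ 10.9873  17.7646]
 [ 18.1718   9.4798]] [-2.7738 -0.2846]
44.596886134630516 217.82893711352708
44.36656896988518 219.59206607968756
```

```bash
python3 - <<'E'
from m import *
go(G-.002*u-.0003*ym+.06*n,Rw(218.7))
E
```

```text
t 12.8 tcp [0.5144 0.288  0.258 ] eul [-158.1555   27.9954 -153.5814] q [ 26.505   16.5176  93.1317 -30.7898  46.7337 -67.7022]
shift/.3 before-rot axes [0.0445 0.0399 0.3483] after-rot axes [0.0424 0.0422 0.3483] mm 106.01237445256932
rot/90 [-0.0011 -0.0015 -0.0438] 3.9427173150110257
```

jog_arm:
  plan:
    - {"tx": 0, "ty": 0, "tz": 0, "rx": -0.001, "ry": -0.0015, "rz": -0.042, "gripper": 0}
    - {"tx": 0.022, "ty": 0.021, "tz": 0.08, "rx": 0, "ry": 0, "rz": 0, "gripper": 0}
    - {"tx": 0.02, "ty": 0.021, "tz": 0.1, "rx": 0, "ry": 0, "rz": 0, "gripper": 0}
    - {"tx": 0, "ty": 0, "tz": 0.1, "rx": 0, "ry": 0, "rz": 0, "gripper": 0}
    - {"tx": 0, "ty": 0, "tz": 0.068, "rx": 0, "ry": 0, "rz": 0, "gripper": 0}
    - {"tx": 0, "ty": 0, "tz": 0, "rx": 0, "ry": 0, "rz": 0, "gripper": 0}
    - {"tx": 0, "ty": 0, "tz": 0, "rx": 0, "ry": 0, "rz": 0, "gripper": 0}

```text
t: 13.5
tcp_pos: [0.5602, 0.2793, 0.1637]
eef_rot: [-156.3, 26.8, -149.5]
contact_force: [-0.2, 0.0, 0.1]
finger_gap: 0.0426
```

```bash
python3 - <<'E'
from m import *
import pickle
go(G-.002*u-.0003*ym+.0*n,Rw(218.7))
o,im=snap('wrist','pics/w9.png');pickle.dump(o,open('w9.pkl','wb'))
E
```

```text
t 13.5 tcp [0.5602 0.2793 0.1637] eul [-156.3319   26.7616 -149.5318] q [ 23.3651  26.4318  94.4231 -36.6601  35.5758 -65.5723]
shift/.3 before-rot axes [0.0066 0.0029 0.2017] after-rot axes [0.0062 0.0027 0.2017] mm 60.534466570728455
rot/90 [-0.0007  0.0013 -0.0016] 0.20119521602709545
```

View pics/w9.png

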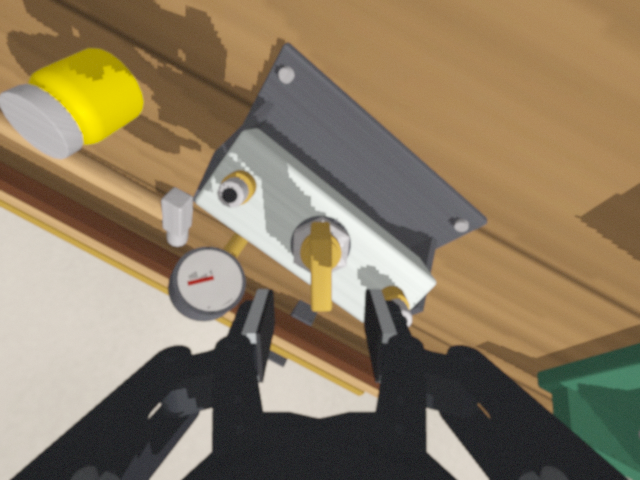

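```bash
python3 - <<'E'
from h import *
im=cv2.imread('pics/w9.png');cv2.imwrite('pics/w9c.png',cv2.resize(im[180:340,220:430],None,fx=3.75,fy=3.75,interpolation=cv2.INTER_CUBIC))
E
```

```text
(no output)
```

View pics/w9c.png

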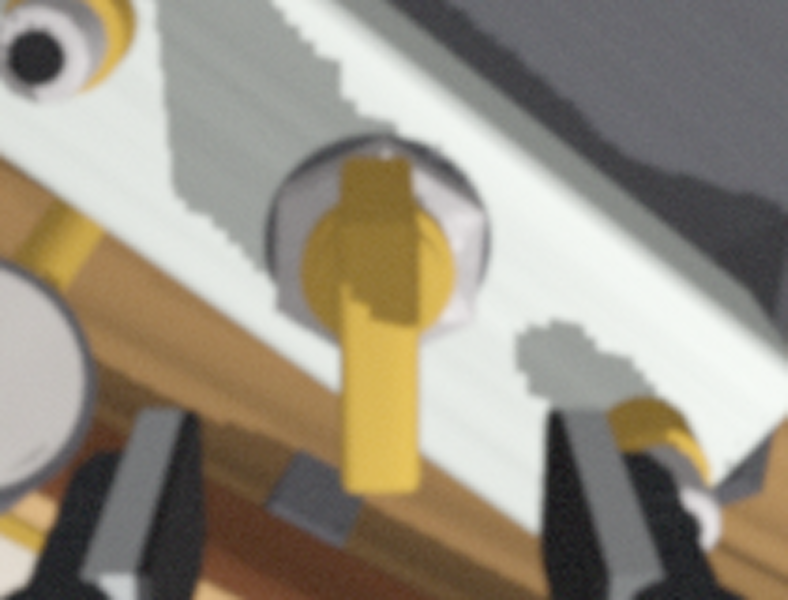

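```bash
python3 - <<'E'
from h import *
c=ctrl.get_calibration('wrist');C=(c['intrinsics'],np.linalg.inv(c['T_tool_cam']))
w=lambda a:np.array(a)/3.75+[220,180]-.37
for z in (.043,.0455,.048): print(onz(C,w([[342,493],[418,493],[340,225],[415,222]]),z))
E
```

```text
[[-0.0194 -0.0043  0.043 ]
 [-0.0194  0.0073  0.043 ]
 [ 0.0238 -0.0042  0.043 ]
 [ 0.0242  0.0063  0.043 ]]
[[-0.0209 -0.0043  0.0455]
 [-0.0209  0.0074  0.0455]
 [ 0.0229 -0.0043  0.0455]
 [ 0.0234  0.0064  0.0455]]
[[-0.0225 -0.0044  0.048 ]
 [-0.0225  0.0075  0.048 ]
 [ 0.022  -0.0044  0.048 ]
 [ 0.0225  0.0065  0.048 ]]
```

jog_arm:
  force: 60
  plan:
    - {"tx": 0.002, "ty": 0.002, "tz": 0.065, "rx": 0, "ry": 0, "rz": 0, "gripper": 0}
    - {"tx": 0.002, "ty": 0.002, "tz": 0.065, "rx": 0, "ry": 0, "rz": 0, "gripper": 0}
    - {"tx": 0, "ty": 0, "tz": 0.065, "rx": 0, "ry": 0, "rz": 0, "gripper": 0}
    - {"tx": 0, "ty": 0, "tz": 0, "rx": 0, "ry": 0, "rz": 0, "gripper": 0}
    - {"tx": 0, "ty": 0, "tz": 0, "rx": 0, "ry": 0, "rz": 0, "gripper": 0}

```text
t: 14.05
tcp_pos: [0.5912, 0.2725, 0.1158]
eef_rot: [-156.3, 26.8, -149.4]
contact_force: [0.1, 1.1, 0.1]
finger_gap: 0.0425
```

```bash
python3 - <<'E'
from m import *
import pickle
o,im=snap('wrist','pics/w10.png');print(o['tcp_pos'],o['contact_force'],o['ft_torque'],o['q'])
go(G-.002*u-.0003*ym+.0*n,Rw(218.7))
c=ctrl.get_calibration('wrist');C=(c['intrinsics'],np.linalg.inv(c['T_tool_cam']))
print(proj(C,[[0,0,0],[.022,-.006,-.013],[-.022,.006,-.013]]))
E
```

```text
[0.5912 0.2725 0.1158] [0.1049 1.112  0.0523] [ 0.0701  0.2376 -0.0174] [ 21.3857  32.6478  92.7456 -40.1404  30.878  -62.8518]
t 14.1 tcp [0.5912 0.2726 0.1161] eul [-156.2528   26.8543 -149.3331] q [ 21.3967  32.6181  92.749  -40.1508  30.8693 -62.8519]
shift/.3 before-rot axes [ 0.0046 -0.0024  0.0111] after-rot axes [ 0.0045 -0.0024  0.0111] mm 3.661657147375886
rot/90 [-0.0006  0.0031 -0.0002] 0.2836663603032851
[[318.1333 325.6314]
 [301.9041 295.0964]
 [332.5554 389.3954]]
```

View pics/w10.png

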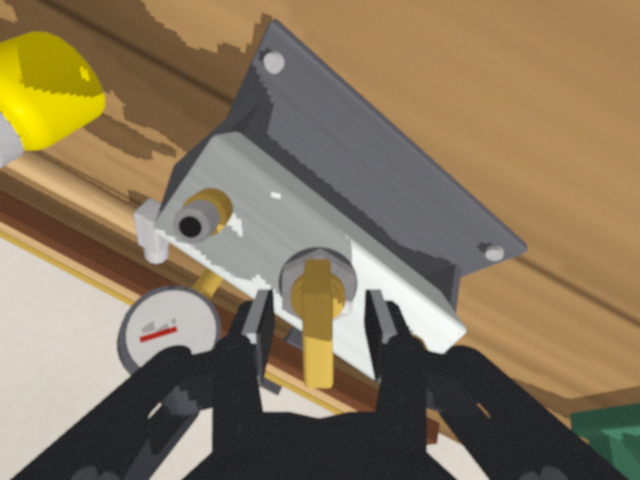

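jog_arm:
  plan:
    - {"tx": 0, "ty": 0, "tz": 0, "rx": 0, "ry": 0, "rz": 0, "gripper": -1}
    - {"tx": 0, "ty": 0, "tz": 0, "rx": 0, "ry": 0, "rz": 0, "gripper": -1}
    - {"tx": 0, "ty": 0, "tz": 0, "rx": 0, "ry": 0, "rz": 0, "gripper": -1}
    - {"tx": 0, "ty": 0, "tz": 0, "rx": 0, "ry": 0, "rz": 0, "gripper": -1}
    - {"tx": 0, "ty": 0, "tz": 0, "rx": 0, "ry": 0, "rz": 0, "gripper": -1}
    - {"tx": 0, "ty": 0, "tz": 0, "rx": 0, "ry": 0, "rz": 0, "gripper": -1}

```text
t: 14.7
tcp_pos: [0.5913, 0.2721, 0.1158]
eef_rot: [-156.2, 26.8, -149.3]
contact_force: [-3.8, -2.4, 6.1]
finger_gap: 0.0114
```

```bash
cat > st.py <<'E'
from m import *
o=ctrl.get_obs();R=Rot.from_euler('xyz',o['eef_rot'],degrees=True).as_matrix()
x=R[:,0];print('t',o['t'],'ang',np.degrees(np.arctan2(x@ym,x@u))%360,'tilt',np.degrees(np.arccos(-R[:,2]@n)),'F',o['contact_force'],'M',o['ft_torque'],'Mn',o['ft_torque']@n,'gap',o['finger_gap'],'q6',o['q'][5],'effort6',o['effort'][5],'off',np.round([(o['tcp_pos']-G)@k*1000 for k in(u,ym,n)],2))
E
python3 st.py
```

```text
t 14.7 ang 218.71333925851894 tilt 0.25484910316034975 F [-3.7991 -2.3968  6.1193] M [-0.4119  0.3032 -0.2976] Mn 0.027155059087524157 gap 0.011447567180305424 q6 -62.84356741501758 effort6 0.051632142858579755 off [-1.38  0.63  2.88]
```

jog_arm:
  plan:
    - {"tx": 0, "ty": 0, "tz": 0, "rx": 0, "ry": 0, "rz": 0.03, "gripper": -1}
    - {"tx": 0, "ty": 0, "tz": 0, "rx": 0, "ry": 0, "rz": 0.06, "gripper": -1}
    - {"tx": 0, "ty": 0, "tz": 0, "rx": 0, "ry": 0, "rz": 0.06, "gripper": -1}
    - {"tx": 0, "ty": 0, "tz": 0, "rx": 0, "ry": 0, "rz": 0.06, "gripper": -1}
    - {"tx": 0, "ty": 0, "tz": 0, "rx": 0, "ry": 0, "rz": 0, "gripper": -1}

```text
t: 15.2
tcp_pos: [0.5915, 0.2717, 0.1159]
eef_rot: [-166.7, 32.9, -170.2]
contact_force: [-3.7, -3.8, 6.7]
finger_gap: 0.0118
```

```bash
python3 st.py
```

```text
t 15.2 ang 199.64633445891954 tilt 0.25562620383894125 F [-3.6625 -3.7658  6.7248] M [-0.6299  0.1337 -0.5398] Mn -0.07297306879921149 gap 0.011786630753092497 q6 -43.785103495574745 effort6 0.7883589528501034 off [-1.15  0.33  2.88]
```

jog_arm:
  plan:
    - {"tx": 0, "ty": 0, "tz": 0, "rx": 0, "ry": 0, "rz": 0, "gripper": -1}
    - {"tx": 0, "ty": 0, "tz": 0, "rx": 0, "ry": 0, "rz": 0, "gripper": -1}

```text
t: 15.4
tcp_pos: [0.5915, 0.2717, 0.1159]
eef_rot: [-166.6, 32.9, -170.0]
contact_force: [-3.5, -3.8, 7.6]
finger_gap: 0.0112
```

```bash
python3 st.py
```

```text
t 15.4 ang 199.79443930556303 tilt 0.25526556207792256 F [-3.4852 -3.8213  7.5706] M [-0.7282  0.1107 -0.5726] Mn -0.04825176512169087 gap 0.011171446193538574 q6 -43.93763404742605 effort6 -0.03987882868386805 off [-1.13  0.32  2.87]
```

jog_arm:
  plan:
    - {"tx": 0, "ty": 0, "tz": 0, "rx": 0, "ry": 0, "rz": 0.05, "gripper": -1}
    - {"tx": 0, "ty": 0, "tz": 0, "rx": 0, "ry": 0, "rz": 0.05, "gripper": -1}
    - {"tx": 0, "ty": 0, "tz": 0, "rx": 0, "ry": 0, "rz": 0.05, "gripper": -1}
    - {"tx": 0, "ty": 0, "tz": 0, "rx": 0, "ry": 0, "rz": 0.05, "gripper": -1}

```text
t: 15.8
tcp_pos: [0.5915, 0.2714, 0.116]
eef_rot: [-178.8, 35.2, 168.2]
contact_force: [-4.4, -6.5, 8.4]
finger_gap: 0.0114
```

```bash
python3 st.py
```

```text
t 15.8 ang 181.62654618605285 tilt 0.25596995189129523 F [-4.3647 -6.4973  8.4003] M [-1.136   0.0652 -0.6919] Mn 0.07495738843308174 gap 0.01136091819450178 q6 -25.76027813549004 effort6 -0.965568982064724 off [-1.02  0.    2.88]
```

jog_arm:
  plan:
    - {"tx": -0.0007, "ty": -0.002, "tz": -0.001, "rx": 0, "ry": 0, "rz": 0.05, "gripper": -1}
    - {"tx": 0, "ty": 0, "tz": 0, "rx": 0, "ry": 0, "rz": 0.05, "gripper": -1}
    - {"tx": 0, "ty": 0, "tz": 0, "rx": 0, "ry": 0, "rz": 0.05, "gripper": -1}
    - {"tx": 0, "ty": 0, "tz": 0, "rx": 0, "ry": 0, "rz": 0.05, "gripper": -1}

```text
t: 16.2
tcp_pos: [0.5913, 0.2709, 0.116]
eef_rot: [168.8, 33.6, 146.4]
contact_force: [-2.3, -5.4, 6.3]
finger_gap: 0.0115
```

```bash
python3 st.py
```

```text
t 16.2 ang 163.63217149835725 tilt 0.23118426732602124 F [-2.2504 -5.3561  6.2869] M [-0.831   0.047  -0.5359] Mn 0.03031857707470423 gap 0.01145169185543478 q6 -7.840629970449698 effort6 -0.968560203909874 off [-1.06 -0.56  2.93]
```

jog_arm:
  plan:
    - {"tx": 0, "ty": 0, "tz": 0, "rx": 0, "ry": 0, "rz": 0.05, "gripper": -1}
    - {"tx": 0, "ty": 0, "tz": 0, "rx": 0, "ry": 0, "rz": 0.05, "gripper": -1}

```text
t: 16.4
tcp_pos: [0.5912, 0.2707, 0.116]
eef_rot: [163.2, 31.4, 136.1]
contact_force: [-3.4, -6.1, 5.4]
finger_gap: 0.0112
```

```bash
python3 st.py
```

```text
t 16.4 ang 154.63101819568914 tilt 0.22558248035496736 F [-3.3554 -6.0775  5.4197] M [-1.1059  0.1455 -0.6695] Mn 0.08753060668655539 gap 0.011232518508803765 q6 1.1585108994485764 effort6 -0.9681150689721107 off [-1.08 -0.71  2.92]
```

jog_arm:
  plan:
    - {"tx": -0.0008, "ty": -0.0018, "tz": 0, "rx": 0, "ry": 0, "rz": 0.04, "gripper": -1}
    - {"tx": 0, "ty": 0, "tz": 0, "rx": 0, "ry": 0, "rz": 0.04, "gripper": -1}
    - {"tx": 0, "ty": 0, "tz": 0, "rx": 0, "ry": 0, "rz": 0.04, "gripper": -1}

```text
t: 16.7
tcp_pos: [0.591, 0.2704, 0.1159]
eef_rot: [157.4, 27.8, 124.4]
contact_force: [-2.3, -4.8, 6.0]
finger_gap: 0.0113
```

```bash
python3 st.py
```

```text
t 16.7 ang 143.87111399502632 tilt 0.22147530418723776 F [-2.3197 -4.7685  5.9878] M [-0.7414  0.1677 -0.4606] Mn 0.05855580303860685 gap 0.011340940744229196 q6 11.906851595999715 effort6 -0.7653544284403324 off [-1.22 -1.05  2.92]
```

jog_arm:
  plan:
    - {"tx": 0, "ty": 0, "tz": 0, "rx": 0, "ry": 0, "rz": 0.04, "gripper": -1}
    - {"tx": 0, "ty": 0, "tz": 0, "rx": 0, "ry": 0, "rz": 0.04, "gripper": -1}

```text
t: 16.9
tcp_pos: [0.591, 0.2703, 0.1158]
eef_rot: [154.2, 24.8, 117.1]
contact_force: [-2.8, -5.7, 4.8]
finger_gap: 0.0114
```

```bash
python3 st.py
```

```text
t 16.9 ang 136.67093154982314 tilt 0.21010115530858228 F [-2.7896 -5.6586  4.8056] M [-0.8856  0.2458 -0.5505] Mn 0.07598330472388168 gap 0.011365728514107973 q6 19.108540664750734 effort6 -0.7656384073197842 off [-1.31 -1.17  2.91]
```

jog_arm:
  plan:
    - {"tx": -0.0008, "ty": -0.0015, "tz": 0, "rx": 0, "ry": 0, "rz": 0.04, "gripper": -1}
    - {"tx": 0, "ty": 0, "tz": 0, "rx": 0, "ry": 0, "rz": 0.04, "gripper": -1}

```text
t: 17.1
tcp_pos: [0.5908, 0.2701, 0.1158]
eef_rot: [151.4, 21.5, 110.2]
contact_force: [-3.2, -3.8, 4.7]
finger_gap: 0.011
```

```bash
python3 st.py
```

```text
t 17.1 ang 129.49163339887951 tilt 0.227230517357989 F [-3.2208 -3.7709  4.7145] M [-0.7699  0.2264 -0.2667] Mn 0.24134714161621865 gap 0.011042697423071474 q6 26.3081826926538 effort6 -0.6050918810069561 off [-1.41 -1.41  2.92]
```

jog_arm:
  plan:
    - {"tx": 0, "ty": 0, "tz": 0, "rx": 0, "ry": 0, "rz": 0.04, "gripper": -1}
    - {"tx": 0, "ty": 0, "tz": 0, "rx": 0, "ry": 0, "rz": 0.04, "gripper": -1}

```text
t: 17.3
tcp_pos: [0.5907, 0.2701, 0.1157]
eef_rot: [149.2, 17.9, 103.5]
contact_force: [-4.4, -4.0, 4.9]
finger_gap: 0.011
```

```bash
python3 st.py
```

```text
t 17.3 ang 122.29917646304332 tilt 0.21079315257407205 F [-4.3621 -3.9901  4.9191] M [-0.7937  0.3009 -0.3088] Mn 0.2303384156067141 gap 0.011018328116142976 q6 33.50349184170359 effort6 -0.6176046654582024 off [-1.54 -1.49  2.92]
```

jog_arm:
  plan:
    - {"tx": 0, "ty": 0, "tz": 0, "rx": 0, "ry": 0, "rz": 0.02, "gripper": -1}
    - {"tx": 0, "ty": 0, "tz": 0, "rx": 0, "ry": 0, "rz": 0.02, "gripper": -1}

```text
t: 17.5
tcp_pos: [0.5906, 0.27, 0.1156]
eef_rot: [148.3, 16.1, 100.4]
contact_force: [-3.2, -4.8, 4.9]
finger_gap: 0.0114
```

```bash
python3 st.py
```

```text
t 17.5 ang 118.7702127697543 tilt 0.20326372152974878 F [-3.1798 -4.8138  4.8846] M [-0.8389  0.3449 -0.3735] Mn 0.20854642934217302 gap 0.011403687148045938 q6 37.03455637729162 effort6 -0.18623522948473692 off [-1.61 -1.55  2.9 ]
```

jog_arm:
  plan:
    - {"tx": 0, "ty": 0, "tz": 0, "rx": 0, "ry": 0, "rz": 0.02, "gripper": -1}
    - {"tx": 0, "ty": 0, "tz": 0, "rx": 0, "ry": 0, "rz": 0.02, "gripper": -1}

```text
t: 17.7
tcp_pos: [0.5906, 0.27, 0.1156]
eef_rot: [147.5, 14.2, 97.2]
contact_force: [-4.5, -4.4, 5.6]
finger_gap: 0.0112
```

```bash
python3 st.py
```

```text
t 17.7 ang 115.22585569454097 tilt 0.20691238390551972 F [-4.5464 -4.3888  5.6235] M [-1.0446  0.4297 -0.165 ] Mn 0.505471895302541 gap 0.011177688889195212 q6 40.605469126154425 effort6 0.09779160842299461 off [-1.67 -1.57  2.91]
```

jog_arm:
  plan:
    - {"tx": 0, "ty": 0, "tz": 0, "rx": 0, "ry": 0, "rz": 0.02, "gripper": -1}
    - {"tx": 0, "ty": 0, "tz": 0, "rx": 0, "ry": 0, "rz": 0.02, "gripper": -1}
    - {"tx": 0, "ty": 0, "tz": 0, "rx": 0, "ry": 0, "rz": 0.02, "gripper": -1}

```text
t: 18.0
tcp_pos: [0.5905, 0.2699, 0.1155]
eef_rot: [146.4, 11.3, 92.6]
contact_force: [-4.6, -4.1, 5.6]
finger_gap: 0.0111
```

```bash
python3 st.py
```

```text
t 18.0 ang 109.83270667345332 tilt 0.19456056031434932 F [-4.6001 -4.0949  5.5568] M [-1.0427  0.4478 -0.1923] Mn 0.4845692924867784 gap 0.011094733956771442 q6 46.0009931969745 effort6 0.0927743618376553 off [-1.8  -1.65  2.89]
```

jog_arm:
  plan:
    - {"tx": 0, "ty": 0, "tz": 0, "rx": 0, "ry": 0, "rz": 0.02, "gripper": -1}
    - {"tx": 0, "ty": 0, "tz": 0, "rx": 0, "ry": 0, "rz": 0.02, "gripper": -1}
    - {"tx": 0, "ty": 0, "tz": 0, "rx": 0, "ry": 0, "rz": 0.02, "gripper": -1}
    - {"tx": 0, "ty": 0, "tz": 0, "rx": 0, "ry": 0, "rz": 0.02, "gripper": -1}

```text
t: 18.4
tcp_pos: [0.5904, 0.2699, 0.1155]
eef_rot: [145.5, 7.3, 86.6]
contact_force: [-4.9, -4.5, 6.3]
finger_gap: 0.0112
```

```bash
python3 st.py
```

```text
t 18.4 ang 102.6327803625898 tilt 0.18447765458574986 F [-4.8991 -4.4618  6.2538] M [-1.0098  0.6375 -0.1362] Mn 0.5381593348046614 gap 0.011151096894600714 q6 53.20264899114732 effort6 0.09266878478229046 off [-1.92 -1.67  2.9 ]
```

jog_arm:
  plan:
    - {"tx": 0, "ty": 0, "tz": 0, "rx": 0, "ry": 0, "rz": 0, "gripper": 0}
    - {"tx": 0, "ty": 0, "tz": 0, "rx": 0, "ry": 0, "rz": 0, "gripper": 0}
    - {"tx": 0, "ty": 0, "tz": 0, "rx": 0, "ry": 0, "rz": 0, "gripper": 0}
    - {"tx": 0, "ty": 0, "tz": 0, "rx": 0, "ry": 0, "rz": 0, "gripper": 0}

```text
t: 18.8
tcp_pos: [0.5908, 0.2706, 0.1148]
eef_rot: [145.5, 7.2, 86.6]
contact_force: [-0.7, 0.0, 0.2]
finger_gap: 0.0427
```

jog_arm:
  plan:
    - {"tx": 0, "ty": 0, "tz": -0.05, "rx": 0, "ry": 0, "rz": 0, "gripper": 0}
    - {"tx": 0, "ty": 0, "tz": -0.1, "rx": 0, "ry": 0, "rz": 0, "gripper": 0}
    - {"tx": 0, "ty": 0, "tz": -0.1, "rx": 0, "ry": 0, "rz": 0, "gripper": 0}
    - {"tx": 0, "ty": 0, "tz": -0.1, "rx": 0, "ry": 0, "rz": 0, "gripper": 0}
    - {"tx": 0, "ty": 0, "tz": -0.08, "rx": 0, "ry": 0, "rz": 0, "gripper": 0}
    - {"tx": 0, "ty": 0, "tz": 0, "rx": 0, "ry": 0, "rz": 0, "gripper": 0}
    - {"tx": 0, "ty": 0, "tz": 0, "rx": 0, "ry": 0, "rz": 0, "gripper": 0}

```text
t: 19.5
tcp_pos: [0.5184, 0.2882, 0.2205]
eef_rot: [145.4, 7.1, 86.6]
contact_force: [0.5, 0.1, -0.2]
finger_gap: 0.0429
```

```bash
python3 st.py; python3 - <<'E'
from h import *
import pickle
o,im=snap('wrist','pics/w11.png');pickle.dump(o,open('w11.pkl','wb'))
cv2.imwrite('pics/w11c.png',cv2.resize(im[100:300,180:440],None,fx=3,fy=3,interpolation=cv2.INTER_CUBIC))
E
```

```text
t 19.5 ang 102.63000637317623 tilt 0.22259845914755072 F [ 0.4815  0.0785 -0.241 ] M [ 0.0047  0.3084 -0.0243] Mn 0.019697740629657484 gap 0.042931729897516036 q6 48.20097046770526 effort6 -0.02163928176742047 off [ -2.52  -1.12 131.5 ]
```

View pics/w11c.png

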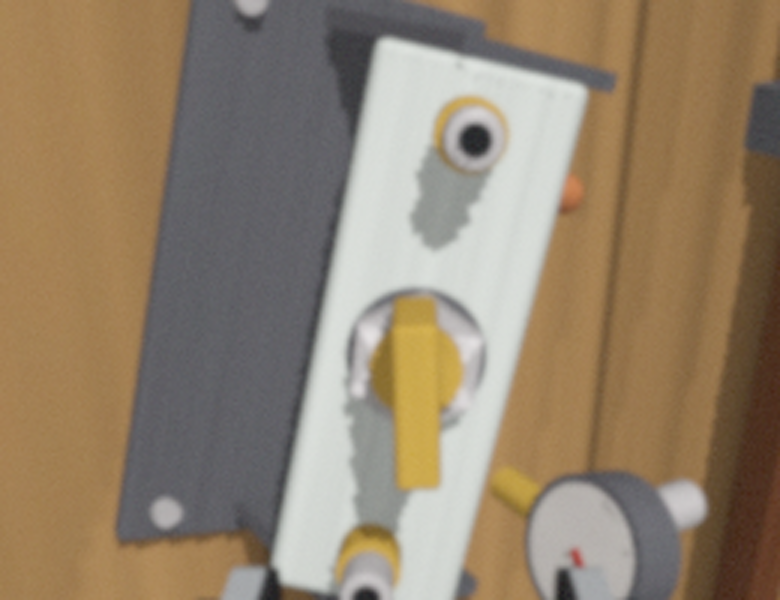

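```bash
python3 - <<'E'
from m import *
import pickle
o=pickle.load(open('w11.pkl','rb'));W=cam('wrist',o)
w=lambda a:np.array(a)/3+[180,100]-.33
a,b=ray(W,w([[393,325],[436,325],[440,487],[397,489]]))
p0=G+.015*n-.0025*u;X=a+b*(((p0-a)@n)/(b@n))[:,None]
uv=np.c_[(X-p0)@u,(X-p0)@ym]*1000;print(uv.mean(0))
for i,j in((0,3),(1,2)):
    e=uv[j]-uv[i];print(np.linalg.norm(e),np.degrees(np.arctan2(-e[1],-e[0]))%360)
# rectified face views, before/after, plane of bushing top (off 10.5)
for f,k in (('8','8'),('11','11')):
    o=pickle.load(open(f'w{f}.pkl','rb'));C=cam('wrist',o);im=cv2.imread(f'pics/w{f}.png')
    c0=G-.0255*n-.0025*u;s=.035
    pts=np.array([c0+s*(i*u+j*ym) for i,j in((1,1),(1,-1),(-1,-1),(-1,1))])
    H=cv2.getPerspectiveTransform(proj(C,pts).astype(np.float32),np.float32([[0,0],[399,0],[399,399],[0,399]]))
    cv2.imwrite(f'pics/r{f}.png',cv2.warpPerspective(im,H,(400,400),flags=cv2.INTER_CUBIC))
cv2.imwrite('pics/rr.png',np.hstack([cv2.imread('pics/r8.png'),cv2.imread('pics/r11.png')]))
E
```

```text
[ 0.0049 -0.3604]
43.68069937735733 103.56655264586793
43.14164256383755 104.37147515845635
```

View pics/rr.png

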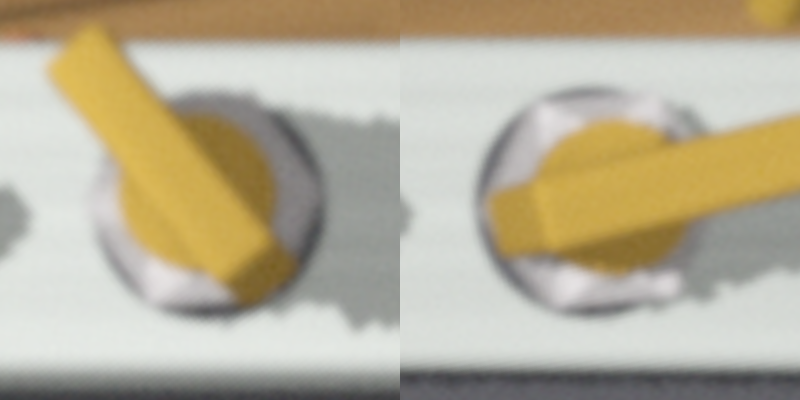

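```bash
python3 - <<'E'
from h import *
o,im=snap('top','pics/top9.png');print(o['t'],o['contact_force'])
snap('scene','pics/sc9.png')
E
```

```text
19.55 [0.154 0.27  0.066]
```

View pics/top9.png

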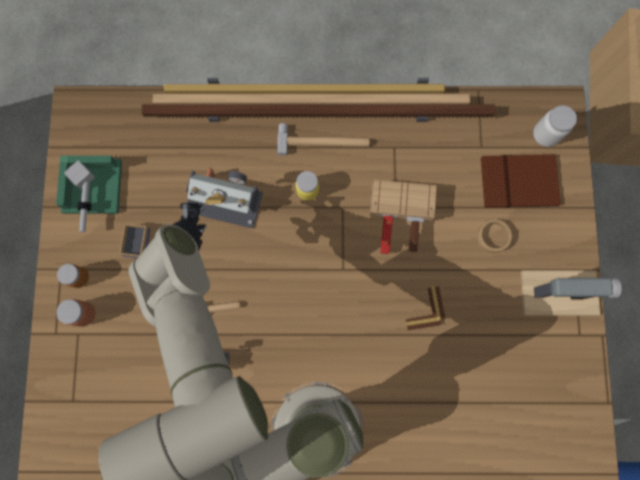

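View pics/sc9.png

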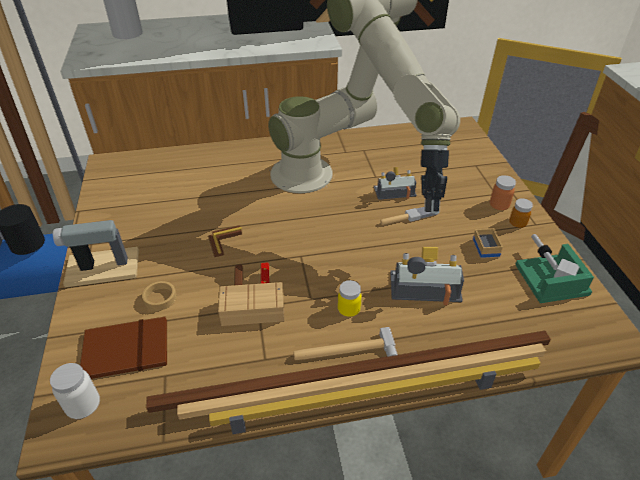

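The top and scene views show the scraper's red handle against the rack face at (387,235), next to the putty knife. The wing is turned at (215,197), the gripper is clear and the bystanders have not moved.

```bash
python3 -c "
from rig import ctrl
print(ctrl.close_job(), ctrl.get_obs()['t'])"
```

```text
the job is handed in; nothing more can be done
the job is handed in; nothing more can be done
```

Both parts of the job were done in the order asked and handed in at about 19.6 s of the 72 s allowed.

- **Scraper:** I slid it blade first into the empty rack slot until the handle met the face, at about 9 N. I then let go, and the last pictures show it still fully in.
- **Wing plug:** On the larger manifold I turned the wing clockwise about 115°. The torque rose from under 0.1 to 0.2 N m at the first bite, then to 0.5 N m when the thread drew tight. I stopped about 0.2–0.27 rad past that second rise, and the highest reading was 0.54 N m against the 1.2 N m limit. I then released the wing and backed off.
- **Last checks:** The wing measured 104° in the picture against 102.6° from the tool. The visible bushing corner looked the same before and after, though only by eye. The bystanders look unmoved and the gripper touches nothing.
- **Disagreements:** The cameras differed by about 3 mm on where the plug is. I corrected for this from the wrist view, and sideways forces while turning stayed under about 8 N. The first two move calls were refused as invalid because keys were missing, and nothing moved.

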